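# Unload a vacuum vessel through its port and bolt its cover down crosswise

### The arm

A 6-joint arm with a two-finger parallel gripper is mounted at the origin on a cart in front of the work surface, level with it; the furniture and walls round the work are solid. World frame = base frame: x ahead of the robot, y to its left, z up, the work surface at z = 0. Lengths are in m, angles in degrees, forces in N, time in s.
With the tool pointing down it reaches from about 0.35 to 0.85 m from the base axis. Payload 8.1 kg.
Tool frame: the origin (TCP) lies between the finger pads; the fingertips stand 19 mm ahead of it and the grasp point (between the pads) is the TCP; z points along the fingers, y is the line along which they close (so a half turn about z gives the same grasp; the last joint's range is limited). The gripper opens to 85 mm and grips with 20 to 120 N. Pads are 22 mm wide; open, the fingers measure 114 mm over their backs; the gripper's body (76 mm by 85 mm) begins 54 mm behind the grasp point. The pads swing forward as they close: fully open they stand 13 mm farther back than shut.
Start: joints at [60.997, 7.471, 85.268, -0, 87.261, -4.893], TCP at [0.245, 0.548, 0.25] pointing down, gripper open.
Joint ranges: [-169.43, 169.43], [-51.17, 129.36], [1.28, 143.12], [-76.62, 256.62], [0, 156.53], [-152.29, 152.29]. Speed limits (degrees/s): [136.94, 136.94, 159.86, 180, 180, 180].

### API

Orientations are given as a 3x3 rotation matrix whose columns are the frame's x, y, z axes.
In Python, from workcell import ctrl, camera, get_calibration gives the robot as it stands.
- The arm moves only by the tool drive_tool, never from a script. Its argument "commands" is a list of rows, each a list of 5 numbers: the closure, from 0 (fully open) to 1 (shut), then the shift along the tool's x, y, z in mm, then the turn about the tool's z in rad. A call has 1 to 8 rows; each row is the pose to reach, as a shift and turn from the pose commanded when the call began, along the tool's axes at that moment; what a row does not reach only later rows make up. A row lasts 1/12 s, in which the tool goes at most 41.7 mm and 7.16 degrees, less where a joint would pass 70% of its speed; a pose out of reach is approached as far as the arm can. A call with a gripper value outside its range is refused whole. The fingers move at their own pace and stop on an object; "grip_force" is the grip in N (left out, the last holds). Time passes only in rows, so rows that repeat a pose let the fingers close. It gives the time, the measured TCP pose, the force, the opening and the grip force at its end, in the units of the state.
- ctrl.observe(): the state, without advancing time (a new reading comes with each control period).
- camera(name): name is "scene" or "top" or "wrist"; returns the picture (384x512x3 uint8, blue, green, red); there is no depth.
- get_calibration(name): a dict with "fx", "fy", "cx", "cy" (pixels), "k1" (the pictures are not rectified: a ray, as slopes to the right and down, at radius r is drawn at 1 + k1 r^2 times it, then the intrinsics apply), "rvec" (rotation vector, rad) and "tvec" (3), from world to camera coordinates, as OpenCV has them. Camera axes: x right, y down, z forward; pixel columns grow to the right and rows downward; lengths in m; the calibration is good to about 2 mm. A picture is of the moment at which its call begins: read the wrist's pose just before it. get_calibration takes no time and is no camera call; for the wrist camera it gives the pose at the moment of the call.
- ctrl.finish_job(): hands the job in; it is judged then, once.
The state is a dict: "t": time; "qpos": joint angles; "qd": joint speeds; "tau": joint torques, N m; "eef_pos": TCP position; "tcp_rot": TCP orientation; "force": force on the tool from outside, world axes, zero at the start; "torque": the same for the moment, N m; "gripper_width": opening from 0.0 (shut) to 1.0 (fully open); "finger_force": force on a finger pad.
Only numpy, scipy, OpenCV 4.12 (cv2) and the standard library are available. Lean on these libraries where they do the work, as an engineer would, in place of code of your own. Each camera call takes 0.05 s, during which the arm holds its last target. There are 200 camera calls.

### The job

Lift every reagent bottle out of the steel vacuum vessel through its round port and stand them upright on the blue mat. Then close the vessel: set the cover on the gasket with its lugs between the slack knobs, turn it clockwise (seen from above) until its slots stop on the studs, and tighten the four knobs clockwise in crisscross order, about a sixth of a turn each at a pass and never one more than a quarter turn ahead of another, until all four are hard tight. Leave the two culture plates, the pen and the tube beside the work where they are.

Things in the scene. Friction and masses are not known exactly. Their poses are not given: they have to be found in the camera images.
- vessel: squat round steel vacuum vessel, fixed, open at the top; origin on the bench under its centre, z up. Flange 232 mm wide, its top at z = 125 mm. Four fixed upright studs, 8 mm thick, top at z = 157 mm, stand 96 mm from the centre at 45, 135, 225, 315 degrees from the vessel's x axis (counterclockwise from above), each with washer and hand knob. Small stopcock on the side at +x
- port (a point): centre of the vessel's round port, level with the top of the black rubber gasket ring (132 to 152 mm in diameter, top 2 mm above the flange). The port is 132 mm wide, the bore below it 140 mm
- pedestal (a point): centre of the white pedestal plate inside the vessel, on its top, 109 mm below port; the bottles stand on it
- screw0: steel washer, 31 mm wide, 3 mm thick, captive under hand knob 0 on the stud at 45 degrees; moves up and down with the knob but does not turn. Origin on the stud's axis at the washer's underside, 137.8 mm above the bench at joint value 0. The black fluted round knob above it is 28 mm wide, from 3 to 22 mm above this origin. Opposite is knob 2
- screw1: steel washer, 31 mm wide, 3 mm thick, captive under hand knob 1 on the stud at 135 degrees; moves up and down with the knob but does not turn. Origin on the stud's axis at the washer's underside, 137.8 mm above the bench at joint value 0. The black fluted round knob above it is 28 mm wide, from 3 to 22 mm above this origin. Opposite is knob 3
- screw2: steel washer, 31 mm wide, 3 mm thick, captive under hand knob 2 on the stud at 225 degrees; moves up and down with the knob but does not turn. Origin on the stud's axis at the washer's underside, 137.8 mm above the bench at joint value 0. The black fluted round knob above it is 28 mm wide, from 3 to 22 mm above this origin. Opposite is knob 0
- screw3: steel washer, 31 mm wide, 3 mm thick, captive under hand knob 3 on the stud at 315 degrees; moves up and down with the knob but does not turn. Origin on the stud's axis at the washer's underside, 137.8 mm above the bench at joint value 0. The black fluted round knob above it is 28 mm wide, from 3 to 22 mm above this origin. Opposite is knob 1
- knob0 (a joint): turn of hand knob 0, rad; grows clockwise seen from above (tightening). Slack at 0 to 0.25 at the start; hard stop at 2.8, fully tight. Coarse thread: goes down 1.59 mm a rad, meets the cover's lugs at about 1.8 rad, then squeezes the gasket. Needs up to 0.25 N m, stays where left; grip its 28 mm from any side. White mark on top
- knob1 (a joint): turn of hand knob 1, rad; grows clockwise seen from above (tightening). Slack at 0 to 0.25 at the start; hard stop at 2.8, fully tight. Coarse thread: goes down 1.59 mm a rad, meets the cover's lugs at about 1.8 rad, then squeezes the gasket. Needs up to 0.25 N m, stays where left; grip its 28 mm from any side. White mark on top
- knob2 (a joint): turn of hand knob 2, rad; grows clockwise seen from above (tightening). Slack at 0 to 0.25 at the start; hard stop at 2.8, fully tight. Coarse thread: goes down 1.59 mm a rad, meets the cover's lugs at about 1.8 rad, then squeezes the gasket. Needs up to 0.25 N m, stays where left; grip its 28 mm from any side. White mark on top
- knob3 (a joint): turn of hand knob 3, rad; grows clockwise seen from above (tightening). Slack at 0 to 0.25 at the start; hard stop at 2.8, fully tight. Coarse thread: goes down 1.59 mm a rad, meets the cover's lugs at about 1.8 rad, then squeezes the gasket. Needs up to 0.25 N m, stays where left; grip its 28 mm from any side. White mark on top
- cover: loose steel cover, 0.6 kg, lying flat; plate 154 mm wide, 8 mm thick; origin at the centre of its underside, z up. Four flat lugs reach out to 111 mm at 45, 135, 225, 315 degrees from its x axis. Each is a hook, 32 mm long along the rim, with a slot at 89 to 103 mm from the centre, open at its clockwise end (seen from above), its closed end 5 mm counterclockwise of the lug's angle
- cover_centre (a point): middle of the cover's underside. The cover goes down on the gasket turned 30 to 45 degrees counterclockwise from its final place, its plate passing between the knobs with 3.5 mm to spare; turned clockwise, its lugs slip under the slack washers (2.5 mm room) until the slot ends stop on the studs: then the cover's x axis lies along the vessel's x or y (all four places alike)
- cover_handle (a point): centre of the grip bar of the cover's handle: black bar along the cover's x axis, 90 mm long, 13 mm wide, 11 mm high, 47.5 mm above the cover's underside; 31 mm free below it, legs 40 mm either side of the centre
- mat: flat blue ribbed mat, fixed, 160 mm (its x) by 200 mm (its y), 3 mm thick; origin at the centre of its underside
- bottle0: white reagent bottle, 47 mm wide, 100 mm high, about 0.15 kg; origin at the centre of its base, z up. Its screw cap (fixed, does not turn), 30 mm wide, is 83 to 100 mm above the base. One to three bottles stand in the vessel at the start, 31 mm from its axis
- bottle1: white reagent bottle, 47 mm wide, 100 mm high, about 0.15 kg; origin at the centre of its base, z up. Its screw cap (fixed, does not turn), 30 mm wide, is 83 to 100 mm above the base. One to three bottles stand in the vessel at the start, 31 mm from its axis
- bottle2: white reagent bottle, 47 mm wide, 100 mm high, about 0.15 kg; origin at the centre of its base, z up. Its screw cap (fixed, does not turn), 30 mm wide, is 83 to 100 mm above the base. One to three bottles stand in the vessel at the start, 31 mm from its axis
- plate_a: culture plate, 93 mm wide, 16 mm high, to be left alone; origin at the centre of its base
- plate_b: second culture plate, 93 mm wide, 15 mm high, to be left alone; origin at the centre of its base
- marker: blue marker pen, 131 mm long, to be left alone; origin at its middle, underneath
- tube: white stoppered culture tube lying down, 193 mm long, 20 mm thick, to be left alone; origin at its middle, underneath

How it is judged:
By the outcome, as a careful person would: the job done as asked, in the order asked, and still so for the second after the job is handed in, with the robot touching nothing.
Of bottle0, bottle1, bottle2 only 1 to 3 are there at a start; the rules pass over those that are not, and their reading is None.
At some moment in a run one of cover may be knocked a few centimetres aside while the robot is not near it.
Once in a run the grip may slacken for a moment while it holds something.
It also fails if it takes over 210 s, if anything falls off the work surface, if the arm or the gripper's body presses on something with over 40 N, if the wrist force passes 120 N, or if a joint passes its speed limit or range.

## Working session

There is one attempt and no reset: what is moved stays moved. The work goes in short steps, Python scripts to look and compute and a tool call to move; the robot and the scene stay as the last step left them, time stands still between calls to the robot, and variables do not carry over. Pictures are saved under pics/ and viewed, at most 14 in all, crops included, and the job is handed in when it is done.

Besides the shell and the picture viewer there is one more tool, called after ">>>" in YAML: its name, and indented under it one key for each argument. drive_tool: Moves the arm, as the interface text tells. Its arguments: {"type":"object","properties":{"commands":{"type":"array","items":{"type":"array","items":{"type":"number"}}},"grip_force":{"type":"number"}},"required":["commands"]}

```bash
mkdir -p pics; ls; cat > h.py <<'E'
import numpy as np, cv2
from workcell import ctrl, camera, get_calibration
def cal(n):
    c=get_calibration(n); R=cv2.Rodrigues(np.array(c['rvec'],float))[0]; return c,R,np.array(c['tvec'],float).ravel()
def p2w(C,uv,z):
    c,R,t=C; x=(uv[0]-c['cx'])/c['fx']; y=(uv[1]-c['cy'])/c['fy']
    rd=np.hypot(x,y); r=rd
    for _ in range(30): r=rd/(1+c['k1']*r*r)
    s=r/rd if rd>0 else 1
    d=R.T@np.array([x*s,y*s,1]); o=-R.T@t
    return o+d*(z-o[2])/d[2]
def w2p(C,P):
    c,R,t=C; q=R@np.array(P,float)+t; x,y=q[:2]/q[2]; f=1+c['k1']*(x*x+y*y)
    return np.array([c['fx']*x*f+c['cx'],c['fy']*y*f+c['cy']])
def snap(n,f,crop=None,scale=1):
    C=cal(n); im=camera(n)
    if crop: a,b,cc,d=crop; im=im[b:d,a:cc]
    if scale!=1: im=cv2.resize(im,None,fx=scale,fy=scale,interpolation=cv2.INTER_CUBIC)
    cv2.imwrite('pics/'+f,im); return C
E
python3 - <<'E'
from h import *
snap('top','top0.png',scale=1.5); snap('scene','scene0.png',scale=1.5)
s=ctrl.observe(); print(s['eef_pos'],s['tcp_rot'],s['t'])
for n in('top','scene','wrist'):
    c,R,t=cal(n); print(n,c['fx'],c['k1'],-R.T@t,R[2])
E
```

```text
pics
[0.24484161 0.54724017 0.24931518] [[-9.12759296e-01  4.08496993e-01 -8.21435733e-04]
 [ 4.08497799e-01  9.12758031e-01 -1.52496817e-03]
 [ 1.26827152e-04 -1.72748356e-03 -9.99998500e-01]] 0.1
top 382.7277601934841 0.020684565380930848 [0.12597254 0.01859729 1.48739915] [ 0.25865276  0.04036883 -0.96512647]
scene 450.90744177151765 0.018051548385037287 [-0.27378    -1.16555031  1.36632424] [ 0.4041631   0.63685064 -0.65656184]
wrist 298.0653152398676 -0.04728317105261516 [0.16943112 0.58049521 0.37298037] [ 0.29395342 -0.13333061 -0.94647469]
```

View pics/top0.png

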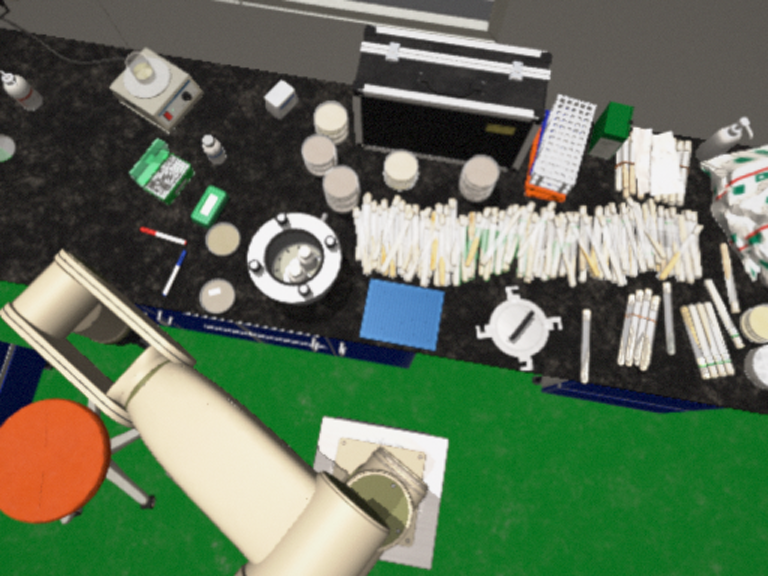

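View pics/scene0.png

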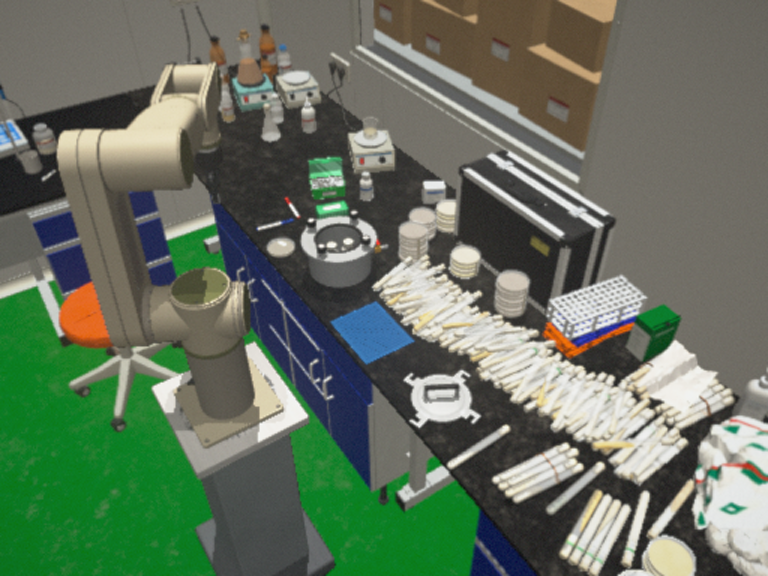

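The top view shows the vessel at about (295,258), the mat at (402,315) and the cover at (520,328), in 1.5x pixels. The scene view shows 2–3 white caps in the vessel. I'll enlarge this next.

```bash
python3 - <<'E'
from h import *
im=camera('top'); cv2.imwrite('pics/t_raw.png',im)
a=cv2.resize(im[135:210,158:238],None,fx=5,fy=5,interpolation=cv2.INTER_CUBIC)
b=cv2.resize(im[185:250,310:390],None,fx=5,fy=5,interpolation=cv2.INTER_CUBIC)
o=np.zeros((375,800,3),np.uint8); o[:,:400]=a; o[:325,400:]=b; cv2.imwrite('pics/c1.png',o)
E
```

```text
(no output)
```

View pics/c1.png

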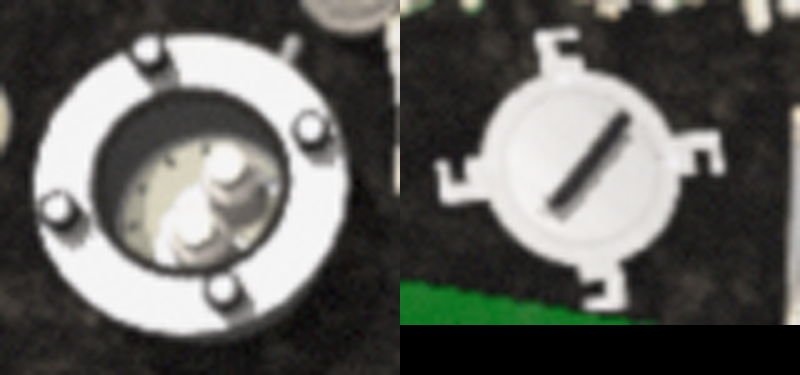

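The crop shows two bottles with caps at about (230,165) and (195,228). The knob tops are at (152,52), (312,130), (225,293) and (62,212), and the stopcock is at (290,45). The cover's handle runs from (625,115) to (555,210).

```bash
python3 - <<'E'
from h import *
C=cal('top'); f=lambda u,v,z:p2w(C,(158+u/5,135+v/5),z).round(4); g=lambda u,v,z:p2w(C,(310+(u-400)/5,185+v/5),z).round(4)
K=[f(*k,.1598) for k in [(152,52),(312,130),(225,293),(62,212)]]; print(K, np.mean(K,0))
c=np.mean(K,0)
for k in K: print(np.degrees(np.arctan2(*(k-c)[1::-1])),np.linalg.norm((k-c)[:2]))
print('stopcock',f(290,45,.09)); print('flange ellipse ctr',f(191,185,.125))
print('caps',f(230,165,.116),f(195,228,.116))
print('cover',g(578,168,.008),'handle',g(625,115,.053),g(555,210,.053))
for p in[(558,40),(712,150),(604,300),(445,182)]: 
    q=g(*p,.008); print(q, np.degrees(np.arctan2(*(q-g(582,168,.008))[1::-1])))
D=lambda u,v:p2w(C,(u/1.5,v/1.5),.003).round(3)
print('mat',D(371,280),D(444,292),D(436,349),D(361,337))
E
```

```text
[array([0.5938, 0.3354, 0.1598]), array([0.5548, 0.2073, 0.1598]), array([0.4234, 0.2445, 0.1598]), array([0.462 , 0.3726, 0.1598])] [0.5085  0.28995 0.1598 ]
28.049821087918723 0.09665294873929087
-60.74273058598274 0.09473495922836504
-151.89432546311662 0.09647648677268472
119.36269028063134 0.0948328661382751
stopcock [0.6429 0.2476 0.09  ]
flange ellipse ctr [0.5079 0.2924 0.125 ]
caps [0.531  0.2687 0.116 ] [0.4782 0.2842 0.116 ]
cover [ 0.4558 -0.3     0.008 ] handle [ 0.4929 -0.3211  0.053 ] [ 0.4107 -0.2767  0.053 ]
[ 0.5559 -0.2729  0.008 ] 16.815280819279142
[ 0.4883 -0.4018  0.008 ] -72.05355390337874
[ 0.3569 -0.3308  0.008 ] -164.37485931314828
[ 0.4266 -0.1989  0.008 ] 105.92358555575893
mat [0.518 0.102 0.003] [ 0.519 -0.095  0.003] [ 0.364 -0.097  0.003] [0.362 0.1   0.003]
```

```bash
cat >> h.py <<'E'
def st():
    s=ctrl.observe(); p=np.array(s['eef_pos']); R=np.array(s['tcp_rot']); return s,p,R
def go(x,y,z,psi=None,tag=''):
    s,p,R=st(); d=R.T@(np.array([x,y,z])-p)*1000
    cur=np.degrees(np.arctan2(R[1,1],R[0,1])); th=0
    if psi is not None: th=(cur-psi+90)%180-90
    print(tag,'t',round(s['t'],2),'psi',round(cur,1),'shift',d.round(1),'turn',round(np.radians(th),3),'q6',round(float(s['qpos'][5]),1))
E
python3 - <<'E'
from h import *
go(.531,.269,.25,46)
E
```

```text
t 0.15 psi 65.9 shift [-374.9 -137.2   -0.4] turn 0.347 q6 -4.9
```

>>> drive_tool:
  commands:
    - [0.4,-375,-137,0,0.347]
    - [0.4,-375,-137,0,0.347]
    - [0.4,-375,-137,0,0.347]
    - [0.4,-375,-137,0,0.347]
    - [0.4,-375,-137,0,0.347]
    - [0.4,-375,-137,0,0.347]
    - [0.4,-375,-137,0,0.347]
    - [0.4,-375,-137,0,0.347]
  grip_force: 60

```text
t: 0.82
eef_pos: [0.4851, 0.3136, 0.2501]
tcp_rot: [[-0.72, 0.694, -0.0], [0.694, 0.72, -0.0], [0.0, -0.0, -1.0]]
force: [1.0, 1.0, 0.5]
gripper_width: 0.597
finger_force: 0.0
```

```bash
python3 - <<'E'
from h import *
s,p,R=st(); print(p,s['gripper_width'],s['force'])
go(.531,.269,.25,46)
E
```

```text
[0.48510036 0.31362794 0.25008765] 0.5968733139025632 [0.95419636 1.00508812 0.46763659]
 t 0.82 psi 46.0 shift [-64.   -0.2   0.1] turn 0.0 q6 -18.2
```

>>> drive_tool:
  commands:
    - [0.4,-64,0,0,0]
    - [0.4,-64,0,0,0]
    - [0.4,-64,0,0,0]
    - [0.4,-64,0,0,0]

```text
t: 1.15
eef_pos: [0.5307, 0.2697, 0.2497]
tcp_rot: [[-0.717, 0.697, -0.001], [0.697, 0.717, -0.0], [0.001, -0.001, -1.0]]
force: [-0.5, -0.1, 0.2]
gripper_width: 0.603
finger_force: 0.0
```

```bash
python3 - <<'E'
from h import *
go(.531,.269,.112,46)
C=snap('wrist','w1.png',scale=1.5)
for P in [(.531,.269,.118),(.478,.284,.118),(.5083,.2905,.127)]: print(w2p(C,P)*1.5)
E
```

```text
t 1.15 psi 45.8 shift [ -0.7  -0.2 137.7] turn -0.003 q6 -23.9
[375.17871901 279.27078935]
[329.00769343 197.93402973]
[374.46817868 231.05201451]
```

View pics/w1.png

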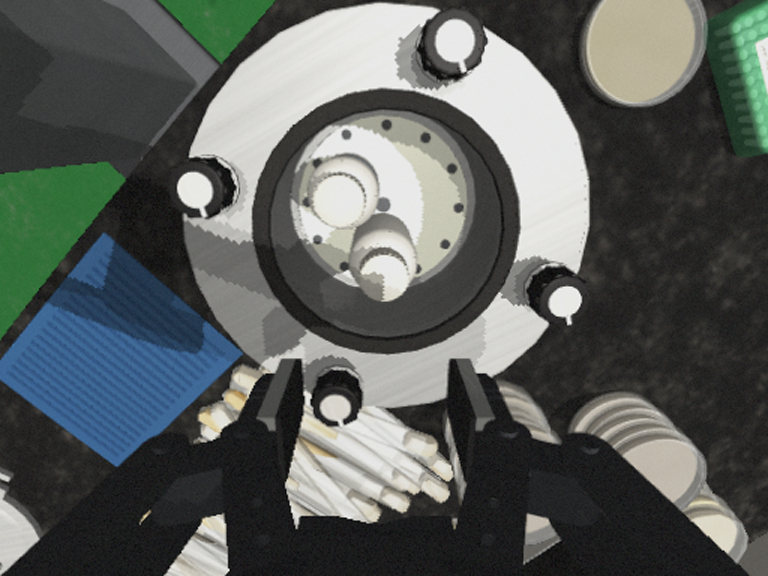

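The wrist view shows cap A at about (384,272), cap B at (340,201) and the gasket centred near (387,221). The knob tops are at (454,40), (195,189), (335,406) and (565,300).

```bash
python3 - <<'E'
from h import *
C=cal('wrist'); f=lambda u,v,z:p2w(C,(u/1.5,v/1.5),z).round(4)
print('A',f(384,272,.118),'B',f(340,201,.118))
K=np.array([f(*k,.1598) for k in[(565,300),(335,406),(195,189),(454,40)]]); c=K.mean(0); print(K,c)
for k in K: print(np.degrees(np.arctan2(*(k-c)[1::-1])),np.linalg.norm((k-c)[:2]))
print('port',f(387,221,.127),'ped',f(384,205,.018))
E
```

```text
A [0.5307 0.277  0.118 ] B [0.4828 0.2882 0.118 ]
[[0.5965 0.3419 0.1598]
 [0.5583 0.2117 0.1598]
 [0.4286 0.2494 0.1598]
 [0.4662 0.3793 0.1598]] [0.5124   0.295575 0.1598  ]
28.847394854231926 0.0960146635936407
-61.310628811803305 0.09561289465861804
-151.14460637127124 0.09567952040536164
118.89019980979917 0.0956259150283019
port [0.5083 0.3005 0.127 ] ped [0.514  0.2956 0.018 ]
```

```bash
python3 - <<'E'
from h import *
go(.532,.2745,.112,46)
E
```

```text
t 1.2 psi 45.9 shift [  1.1   4.2 137.8] turn -0.001 q6 -23.8
```

>>> drive_tool:
  commands:
    - [0.4,1,4,35,0]
    - [0.4,1,4,70,0]
    - [0.4,1,4,105,0]
    - [0.4,1,4,125,0]
    - [0.4,1,4,138,0]
    - [0.4,1,4,138,0]
    - [0.4,1,4,138,0]
  grip_force: 60

```text
t: 1.78
eef_pos: [0.5317, 0.2753, 0.1126]
tcp_rot: [[-0.72, 0.694, -0.0], [0.694, 0.72, -0.0], [0.0, -0.0, -1.0]]
force: [0.7, 0.8, 0.7]
gripper_width: 0.597
finger_force: 0.0
```

>>> drive_tool:
  commands:
    - [1,0,0,0,0]
    - [1,0,0,0,0]
    - [1,0,0,0,0]
    - [1,0,0,0,0]
    - [1,0,0,0,0]
    - [1,0,0,0,0]

```text
t: 2.28
eef_pos: [0.5339, 0.2751, 0.1152]
tcp_rot: [[-0.719, 0.695, 0.004], [0.695, 0.719, 0.002], [-0.002, 0.004, -1.0]]
force: [-1.7, -1.6, 7.1]
gripper_width: 0.336
finger_force: 59.0
```

>>> drive_tool:
  commands:
    - [1,0,0,-20,0]
    - [1,0,0,-45,0]
    - [1,0,0,-75,0]
    - [1,0,0,-105,0]
    - [1,0,0,-135,0]
    - [1,0,0,-155,0]
    - [1,0,0,-165,0]
    - [1,0,0,-165,0]

```text
t: 2.95
eef_pos: [0.5337, 0.2751, 0.2814]
tcp_rot: [[-0.719, 0.695, 0.006], [0.695, 0.719, 0.003], [-0.003, 0.006, -1.0]]
force: [1.6, -0.9, -1.2]
gripper_width: 0.331
finger_force: 59.2
```

```bash
python3 - <<'E'
from h import *
go(.475,-.045,.275,46)
s,p,R=st(); print(s['gripper_width'],s['finger_force'],p)
E
```

```text
t 2.95 psi 46.0 shift [-180.1 -271.1    5.3] turn 0.0 q6 -23.6
0.3310449206370624 59.22538785467623 [0.53372297 0.27506576 0.28143118]
```

>>> drive_tool:
  commands:
    - [1,-20,-30,0,0]
    - [1,-42,-63,0,0]
    - [1,-64,-96,0,0]
    - [1,-86,-129,0,0]
    - [1,-108,-162,0,0]
    - [1,-130,-195,0,0]
    - [1,-152,-228,2,0]
    - [1,-170,-255,5,0]

```text
t: 3.62
eef_pos: [0.476, -0.0293, 0.2705]
tcp_rot: [[-0.719, 0.695, -0.002], [0.695, 0.719, -0.0], [0.001, -0.002, -1.0]]
force: [1.3, -0.0, -1.4]
gripper_width: 0.332
finger_force: 59.6
```

>>> drive_tool:
  commands:
    - [1,-10,-16,0,0]
    - [1,-10,-16,0,0]
    - [1,-10,-16,40,0]
    - [1,-10,-16,80,0]
    - [1,-10,-16,115,0]
    - [1,-10,-16,145,0]
    - [1,-10,-16,155,0]
    - [1,-10,-16,155,0]

```text
t: 4.28
eef_pos: [0.4703, -0.0444, 0.113]
tcp_rot: [[-0.72, 0.694, -0.008], [0.694, 0.72, 0.002], [0.007, -0.004, -1.0]]
force: [0.2, -0.0, -0.8]
gripper_width: 0.333
finger_force: 59.7
```

```bash
python3 - <<'E'
from h import *
go(.475,-.045,.1,46)
s,p,R=st(); print(s['gripper_width'],s['finger_force'],p)
snap('scene','s1.png',crop=(160,130,340,290),scale=3)
E
```

```text
t 4.28 psi 46.0 shift [-3.9  2.9 13. ] turn 0.0 q6 -57.6
0.3330129194277256 59.670838402962545 [ 0.47029731 -0.0443686   0.11303388]
```

View pics/s1.png

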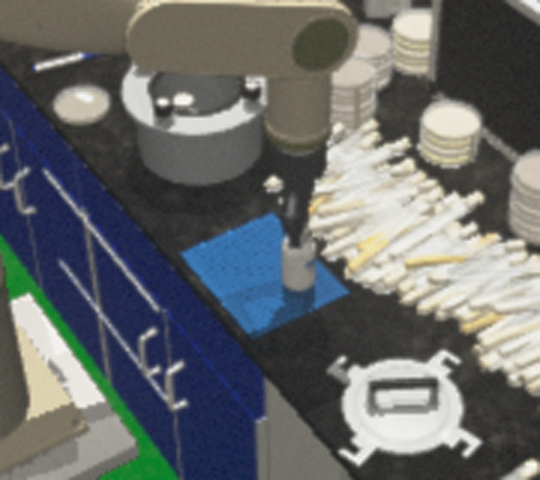

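The bottle hangs upright over the mat. I'll lower it until it touches.

>>> drive_tool:
  commands:
    - [1,0,0,5,0]
    - [1,0,0,9,0]
    - [1,0,0,12,0]
    - [1,0,0,12,0]
    - [1,0,0,12,0]

```text
t: 4.75
eef_pos: [0.4739, -0.0456, 0.1059]
tcp_rot: [[-0.719, 0.695, 0.001], [0.695, 0.719, -0.0], [-0.001, 0.001, -1.0]]
force: [-0.0, -0.4, -1.1]
gripper_width: 0.332
finger_force: 59.7
```

>>> drive_tool:
  commands:
    - [1,0,0,2,0]
    - [1,0,0,4,0]
    - [1,0,0,5,0]
    - [1,0,0,5,0]
    - [1,0,0,5,0]

```text
t: 5.17
eef_pos: [0.4735, -0.0455, 0.1003]
tcp_rot: [[-0.719, 0.695, 0.0], [0.695, 0.719, 0.0], [-0.0, 0.0, -1.0]]
force: [-1.4, -0.1, -1.2]
gripper_width: 0.335
finger_force: 59.9
```

>>> drive_tool:
  commands:
    - [1,0,0,1,0]
    - [1,0,0,2,0]
    - [1,0,0,2,0]
    - [1,0,0,2,0]

```text
t: 5.5
eef_pos: [0.4746, -0.0461, 0.1002]
tcp_rot: [[-0.719, 0.695, 0.002], [0.695, 0.719, -0.001], [-0.002, 0.001, -1.0]]
force: [-3.4, -2.2, 12.3]
gripper_width: 0.333
finger_force: 61.2
```

Touched down. I'll release, rise, and go above bottle B.

>>> drive_tool:
  commands:
    - [0.8,0,0,0,0]
    - [0.3,0,0,0,0]
    - [0.3,0,0,0,0]
    - [0.3,0,0,-30,0]
    - [0.3,0,0,-70,0]
    - [0.3,0,0,-110,0]
    - [0.3,0,0,-150,0]
    - [0.3,0,0,-150,0]

```text
t: 6.17
eef_pos: [0.4772, -0.0462, 0.2576]
tcp_rot: [[-0.719, 0.694, 0.013], [0.694, 0.72, -0.003], [-0.011, 0.007, -1.0]]
force: [0.7, -0.5, 1.4]
gripper_width: 0.702
finger_force: 0.0
```

```bash
python3 - <<'E'
from h import *
go(.482,.2885,.25,102); go(.482,.2885,.25,46)
E
```

```text
t 6.17 psi 46.0 shift [229.1 244.1   6.8] turn -0.977 q6 -57.7
 t 6.17 psi 46.0 shift [229.1 244.1   6.8] turn 0.0 q6 -57.7
```

>>> drive_tool:
  commands:
    - [0.4,25,26,6,-0.12]
    - [0.4,53,56,6,-0.24]
    - [0.4,81,86,6,-0.36]
    - [0.4,109,116,6,-0.48]
    - [0.4,137,146,6,-0.6]
    - [0.4,165,176,6,-0.72]
    - [0.4,193,206,6,-0.84]
    - [0.4,229,244,6,-0.96]

```text
t: 6.83
eef_pos: [0.4776, 0.2805, 0.2417]
tcp_rot: [[-0.98, -0.197, -0.0], [-0.197, 0.98, -0.0], [0.0, -0.0, -1.0]]
force: [0.1, -0.7, 1.6]
gripper_width: 0.601
finger_force: 0.0
```

>>> drive_tool:
  commands:
    - [0.4,0,0,0,0]
    - [0.4,0,0,0,0]
    - [0.4,0,0,0,0]

```text
t: 7.08
eef_pos: [0.4778, 0.2784, 0.2415]
tcp_rot: [[-0.982, -0.191, -0.001], [-0.191, 0.982, -0.001], [0.001, -0.001, -1.0]]
force: [1.1, 0.0, -0.3]
gripper_width: 0.601
finger_force: 0.0
```

```bash
python3 - <<'E'
from h import *
go(.482,.2885,.25,102);go(.482,.2885,.112,102)
C=snap('wrist','w2.png',scale=1.5)
P=w2p(C,(.482,.2885,.118))*1.5;print(P)
E
```

```text
t 7.08 psi 101.0 shift [-6.   9.1 -8.5] turn -0.017 q6 -76.1
 t 7.08 psi 101.0 shift [ -6.2   9.2 129.5] turn -0.017 q6 -76.1
[392.27405284 293.54628408]
```

View pics/w2.png

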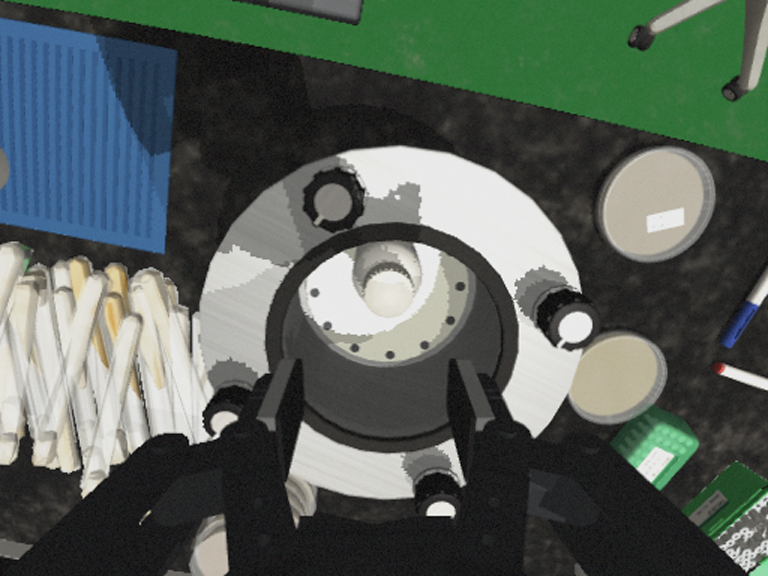

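Cap B is at (388,292), which matches the prediction, so I'll descend and grip.

>>> drive_tool:
  commands:
    - [0.4,-6,9,0,0]
    - [0.4,-6,9,0,0]
    - [0.4,-6,9,35,0]
    - [0.4,-6,9,70,0]
    - [0.4,-6,9,100,0]
    - [0.4,-6,9,120,0]
    - [0.4,-6,9,127,0]
    - [0.4,-6,9,127,0]

```text
t: 7.8
eef_pos: [0.4812, 0.2871, 0.1131]
tcp_rot: [[-0.982, -0.19, -0.004], [-0.19, 0.982, -0.002], [0.004, -0.001, -1.0]]
force: [-0.6, -0.7, 0.0]
gripper_width: 0.597
finger_force: 0.0
```

>>> drive_tool:
  commands:
    - [1,0,0,0,0]
    - [1,0,0,0,0]
    - [1,0,0,0,0]
    - [1,0,0,0,0]
    - [1,0,0,0,0]
    - [1,0,0,0,0]

```text
t: 8.3
eef_pos: [0.484, 0.2889, 0.1177]
tcp_rot: [[-0.982, -0.191, 0.004], [-0.191, 0.982, 0.001], [-0.004, 0.001, -1.0]]
force: [1.0, -0.8, 7.9]
gripper_width: 0.331
finger_force: 59.8
```

>>> drive_tool:
  commands:
    - [1,0,0,-20,0]
    - [1,0,0,-45,0]
    - [1,0,0,-75,0]
    - [1,0,0,-105,0]
    - [1,0,0,-135,0]
    - [1,0,0,-155,0]
    - [1,0,0,-165,0]
    - [1,0,0,-165,0]

```text
t: 8.97
eef_pos: [0.4834, 0.2891, 0.2837]
tcp_rot: [[-0.982, -0.191, 0.005], [-0.191, 0.982, 0.002], [-0.005, 0.001, -1.0]]
force: [0.1, -0.1, -0.8]
gripper_width: 0.328
finger_force: 60.6
```

```bash
python3 - <<'E'
from h import *
go(.41,.045,.275,102)
s,p,R=st(); print(s['gripper_width'],s['finger_force'],p)
C=cal('top'); im=camera('top'); print(np.abs(im[185:250,310:390].astype(int)-cv2.imread('pics/t_raw.png')[185:250,310:390]).mean())
E
```

```text
t 8.97 psi 101.0 shift [ 118.8 -225.6    7.7] turn -0.017 q6 -75.4
0.3278828856971422 60.572887659072876 [0.48344095 0.28908694 0.28365527]
4.767435897435897
```

>>> drive_tool:
  commands:
    - [1,14,-26,0,0]
    - [1,30,-57,0,0]
    - [1,46,-88,0,0]
    - [1,62,-119,0,0]
    - [1,78,-150,0,0]
    - [1,94,-181,0,0]
    - [1,110,-208,0,0]
    - [1,119,-225,0,0]

```text
t: 9.68
eef_pos: [0.4064, 0.0426, 0.2776]
tcp_rot: [[-0.982, -0.19, -0.004], [-0.19, 0.982, -0.001], [0.004, 0.0, -1.0]]
force: [0.2, 0.4, -1.5]
gripper_width: 0.329
finger_force: 60.8
```

>>> drive_tool:
  commands:
    - [1,0,0,0,0]
    - [1,0,0,0,0]
    - [1,0,0,40,0]
    - [1,0,0,80,0]
    - [1,0,0,115,0]
    - [1,0,0,145,0]
    - [1,0,0,165,0]
    - [1,0,0,165,0]

```text
t: 10.35
eef_pos: [0.4038, 0.0458, 0.1089]
tcp_rot: [[-0.981, -0.192, -0.011], [-0.192, 0.981, 0.001], [0.011, 0.003, -1.0]]
force: [-0.9, -0.4, -1.5]
gripper_width: 0.331
finger_force: 60.8
```

>>> drive_tool:
  commands:
    - [1,0,0,4,0]
    - [1,0,0,8,0]
    - [1,0,0,8,0]
    - [1,0,0,8,0]

```text
t: 10.68
eef_pos: [0.4094, 0.045, 0.1085]
tcp_rot: [[-0.982, -0.191, 0.002], [-0.191, 0.982, 0.0], [-0.002, -0.0, -1.0]]
force: [0.7, 0.3, -1.8]
gripper_width: 0.331
finger_force: 60.8
```

>>> drive_tool:
  commands:
    - [1,0,0,3,0]
    - [1,0,0,5,0]
    - [1,0,0,6,0]
    - [1,0,0,6,0]
    - [1,0,0,6,0]

```text
t: 11.1
eef_pos: [0.4097, 0.0447, 0.1027]
tcp_rot: [[-0.982, -0.191, 0.003], [-0.191, 0.982, -0.0], [-0.003, -0.001, -1.0]]
force: [-1.4, 0.8, 5.0]
gripper_width: 0.33
finger_force: 61.8
```

Touched down. I'll release, rise, then go above the cover (handle along -28°, so the closing direction is 62°).

>>> drive_tool:
  commands:
    - [0.8,0,0,0,0]
    - [0.3,0,0,0,0]
    - [0.3,0,0,0,0]
    - [0.3,0,0,-30,0]
    - [0.3,0,0,-70,0]
    - [0.3,0,0,-110,0]
    - [0.3,0,0,-135,0]
    - [0.3,0,0,-135,0]

```text
t: 11.77
eef_pos: [0.4115, 0.0448, 0.2431]
tcp_rot: [[-0.982, -0.191, 0.011], [-0.191, 0.982, -0.0], [-0.01, -0.002, -1.0]]
force: [0.4, -0.4, -0.1]
gripper_width: 0.7
finger_force: 0.0
```

```bash
python3 - <<'E'
from h import *
go(.49,-.25,.235,62)
C=cal('top'); im=camera('top'); cv2.imwrite('pics/t2.png',cv2.resize(im[125:255,160:400],None,fx=3.3,fy=3.3,interpolation=cv2.INTER_CUBIC))
E
```

```text
t 11.77 psi 101.0 shift [ -20.6 -304.3    9. ] turn 0.681 q6 -101.9
```

View pics/t2.png

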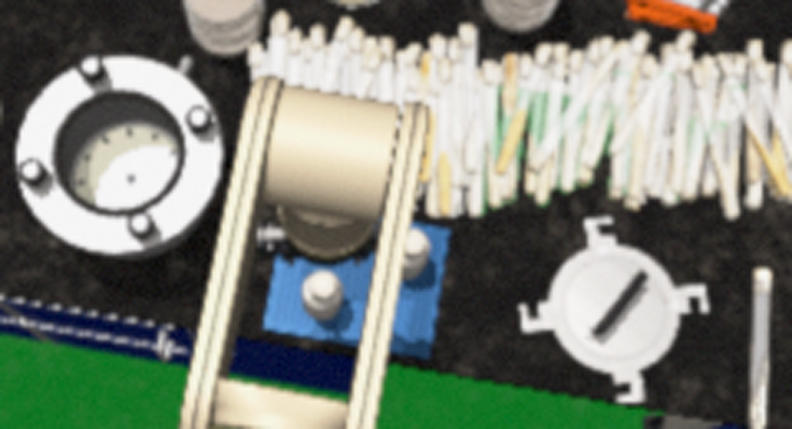

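The vessel is empty and both bottles stand on the mat. The cover, at (614,309), has not moved.

```bash
python3 - <<'E'
from h import *
C=cal('top'); print(p2w(C,(160+619/3.3,125+305/3.3),.053))
go(.452,-.299,.2,62)
E
```

```text
[ 0.45153083 -0.29715768  0.053     ]
 t 11.82 psi 101.0 shift [  25.2 -345.3   40.3] turn 0.681 q6 -101.9
```

>>> drive_tool:
  commands:
    - [0.3,3,-40,0,0.085]
    - [0.3,6,-80,0,0.17]
    - [0.3,9,-120,0,0.25]
    - [0.3,12,-160,5,0.34]
    - [0.3,15,-200,12,0.43]
    - [0.3,18,-240,20,0.52]
    - [0.3,21,-280,30,0.6]
    - [0.3,24,-320,38,0.66]

```text
t: 12.48
eef_pos: [0.445, -0.2754, 0.1958]
tcp_rot: [[-0.89, 0.455, -0.002], [0.455, 0.89, 0.002], [0.002, 0.001, -1.0]]
force: [1.3, 0.2, -0.5]
gripper_width: 0.699
finger_force: 0.0
```

>>> drive_tool:
  commands:
    - [0.3,0,0,0,0]
    - [0.3,0,0,0,0]
    - [0.3,0,0,0,0]

```text
t: 12.73
eef_pos: [0.4453, -0.2732, 0.1967]
tcp_rot: [[-0.892, 0.451, -0.002], [0.451, 0.892, 0.002], [0.003, 0.001, -1.0]]
force: [-0.2, -0.0, 0.4]
gripper_width: 0.703
finger_force: 0.0
```

```bash
python3 - <<'E'
from h import *
go(.452,-.299,.048,62)
C=snap('wrist','w3.png',scale=1.5)
for P in [(.452,-.299,.053),(.4916,-.3203,.053),(.4124,-.2777,.053)]: print(w2p(C,P)*1.5)
E
```

```text
t 12.73 psi 63.2 shift [-18.1 -20.1 148.6] turn 0.021 q6 -100.4
[344.37788059 299.50385427]
[344.20367023 362.23051716]
[344.63710817 230.03999328]
```

View pics/w3.png

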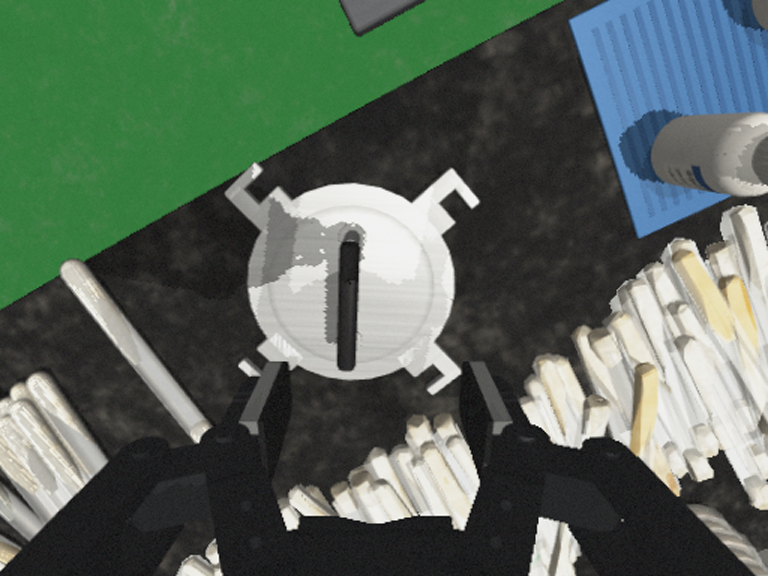

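The handle bar runs from about (350,237) to (346,369).

```bash
python3 - <<'E'
from h import *
C=cal('wrist'); a=p2w(C,(350/1.5,239/1.5),.053);b=p2w(C,(346/1.5,369/1.5),.053)
m=(a+b)/2; d=b-a; ang=np.degrees(np.arctan2(d[1],d[0])); print(a,b,m,np.linalg.norm(d),ang)
go(m[0],m[1],.048,ang+90)
E
```

```text
[ 0.41951088 -0.27727313  0.053     ] [ 0.49773943 -0.32160648  0.053     ] [ 0.45862516 -0.2994398   0.053     ] 0.08991748390276998 -29.540912730305806
 t 12.78 psi 63.2 shift [-23.7 -18.  149.5] turn 0.049 q6 -100.4
```

>>> drive_tool:
  commands:
    - [0.3,-24,-18,20,0.049]
    - [0.3,-24,-18,50,0.049]
    - [0.3,-24,-18,85,0.049]
    - [0.3,-24,-18,120,0.049]
    - [0.3,-24,-18,140,0.049]
    - [0.3,-24,-18,149,0.049]
    - [0.3,-24,-18,149,0.049]
    - [0.3,-24,-18,149,0.049]
  grip_force: 100

```text
t: 13.45
eef_pos: [0.4601, -0.3003, 0.0505]
tcp_rot: [[-0.87, 0.493, 0.001], [0.493, 0.87, -0.001], [-0.001, -0.0, -1.0]]
force: [-0.4, -0.8, 0.3]
gripper_width: 0.7
finger_force: 0.0
```

>>> drive_tool:
  commands:
    - [1,0,0,0,0]
    - [1,0,0,0,0]
    - [1,0,0,0,0]
    - [1,0,0,0,0]
    - [1,0,0,0,0]
    - [1,0,0,0,0]
    - [1,0,0,0,0]
    - [1,0,0,0,0]

```text
t: 14.12
eef_pos: [0.4603, -0.3013, 0.051]
tcp_rot: [[-0.869, 0.494, 0.002], [0.494, 0.869, -0.001], [-0.002, 0.0, -1.0]]
force: [-1.3, 1.6, 8.9]
gripper_width: 0.126
finger_force: 98.1
```

```bash
python3 - <<'E'
from h import *
s,p,R=st(); print(s['gripper_width'],s['finger_force'],p,s['force'],s['torque'])
go(*p)
E
```

```text
0.12627853827982446 98.10001730918884 [ 0.46025151 -0.3013069   0.05102092] [-1.25750804  1.63065909  8.8952741 ] [0.4180113  0.19278556 0.02037031]
 t 14.12 psi 60.4 shift [0. 0. 0.] turn 0.0 q6 -99.0
```

>>> drive_tool:
  commands:
    - [1,0,0,-8,0]
    - [1,0,0,-25,0]
    - [1,0,0,-50,0]
    - [1,0,0,-80,0]
    - [1,0,0,-115,0]
    - [1,0,0,-150,0]
    - [1,0,0,-185,0]
    - [1,0,0,-200,0]

```text
t: 14.78
eef_pos: [0.4602, -0.3016, 0.2547]
tcp_rot: [[-0.869, 0.494, 0.004], [0.494, 0.869, -0.003], [-0.005, -0.001, -1.0]]
force: [0.8, -0.4, -5.8]
gripper_width: 0.124
finger_force: 98.3
```

>>> drive_tool:
  commands:
    - [1,0,0,-215,0]
    - [1,0,0,-215,0]

```text
t: 14.95
eef_pos: [0.4577, -0.2996, 0.3315]
tcp_rot: [[-0.869, 0.494, -0.005], [0.494, 0.869, 0.004], [0.006, 0.001, -1.0]]
force: [-0.2, -0.9, -6.4]
gripper_width: 0.12
finger_force: 98.5
```

```bash
python3 - <<'E'
from h import *
s,p,R=st(); print(s['gripper_width'],s['finger_force'],p,s['force'],s['torque'])
go(.514,.296,.265,111.2)
E
```

```text
0.11979050833553184 98.54591131210327 [ 0.45769005 -0.29958337  0.33149608] [-0.23909342 -0.86875458 -6.36702157] [-0.1049293  -0.12886969  0.03982169]
 t 14.95 psi 60.4 shift [245.  545.5  68.5] turn -0.887 q6 -99.0
```

>>> drive_tool:
  commands:
    - [1,10,22,4,-0.05]
    - [1,24,53,8,-0.1]
    - [1,38,84,12,-0.15]
    - [1,52,115,16,-0.2]
    - [1,66,146,20,-0.25]
    - [1,80,177,24,-0.3]
    - [1,94,208,28,-0.35]
    - [1,108,239,32,-0.4]

```text
t: 15.62
eef_pos: [0.4826, -0.038, 0.2998]
tcp_rot: [[-0.993, 0.114, -0.002], [0.114, 0.993, 0.0], [0.002, 0.0, -1.0]]
force: [0.3, -0.6, -6.8]
gripper_width: 0.126
finger_force: 98.6
```

```bash
python3 - <<'E'
from h import *
s,p,R=st(); print(s['gripper_width'],s['finger_force'],p,s['force'],s['torque'])
go(.514,.296,.265,111.2)
E
```

```text
0.12585816431190097 98.59265685081482 [ 0.48257636 -0.03796875  0.2998145 ] [ 0.30367402 -0.55594214 -6.77803238] [ 0.01348469 -0.07035784 -0.00233621]
 t 15.62 psi 83.4 shift [  6.9 335.4  34.8] turn -0.485 q6 -94.0
```

>>> drive_tool:
  commands:
    - [1,1,38,3,-0.06]
    - [1,2,76,6,-0.12]
    - [1,3,114,10,-0.18]
    - [1,4,152,14,-0.24]
    - [1,5,190,18,-0.3]
    - [1,6,228,22,-0.36]
    - [1,7,262,26,-0.42]
    - [1,7,290,30,-0.48]

```text
t: 16.28
eef_pos: [0.5092, 0.2516, 0.2696]
tcp_rot: [[-0.933, -0.359, -0.002], [-0.359, 0.933, -0.0], [0.002, 0.001, -1.0]]
force: [0.4, -0.0, -6.5]
gripper_width: 0.123
finger_force: 98.6
```

>>> drive_tool:
  commands:
    - [1,-7,6,0,0]
    - [1,-7,6,0,0]
    - [1,-7,6,0,0]
    - [1,-7,6,0,0]

```text
t: 16.62
eef_pos: [0.5146, 0.2562, 0.2703]
tcp_rot: [[-0.935, -0.354, -0.001], [-0.354, 0.935, -0.001], [0.001, -0.001, -1.0]]
force: [-0.5, -0.8, -6.6]
gripper_width: 0.127
finger_force: 98.7
```

```bash
python3 - <<'E'
from h import *
s,p,R=st(); print(s['gripper_width'],s['finger_force'],p,s['force'],s['torque'])
go(.514,.296,.265,111.2)
C=snap('wrist','w4.png',scale=1.5)
E
```

```text
0.12696469408172018 98.6811876296997 [0.5145744  0.25618286 0.27034383] [-0.4611648  -0.76990009 -6.58056948] [ 0.03494684 -0.00264933  0.01567768]
 t 16.62 psi 110.7 shift [-13.6  37.4   5.3] turn -0.008 q6 -89.4
```

View pics/w4.png

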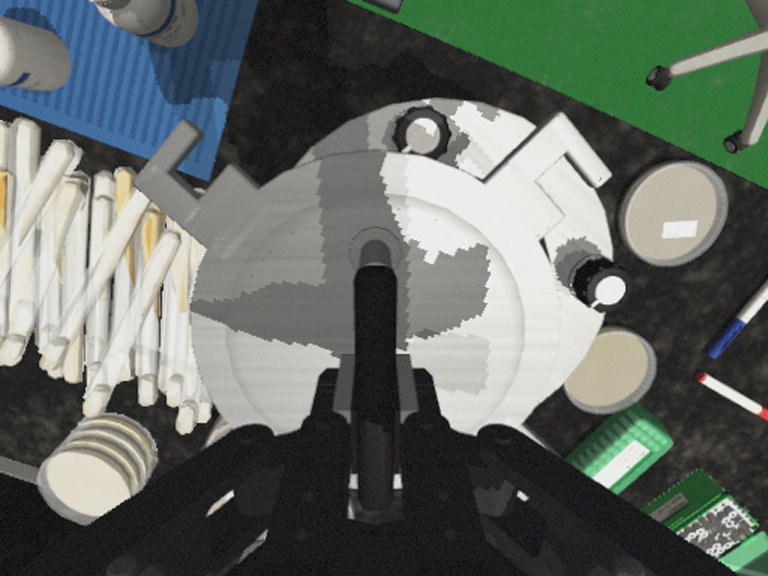

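Knob tops are visible at (424,131) and (609,289). The bar's far end is at (376,264), and the plate's edges are at about (190,305) and (557,290).

```bash
python3 - <<'E'
from h import *
C=cal('wrist'); s,p,R=st(); f=lambda u,v,z:p2w(C,(u/1.5,v/1.5),z)
zc=p[2]-.051
k=[f(424,131,.1598),f(609,289,.1598)]; m=(k[0]+k[1])/2; d=k[1]-k[0]
print(k,np.linalg.norm(d[:2]),'edge ang',np.degrees(np.arctan2(d[1],d[0])))
# centre from two adjacent knobs
n=np.array([-d[1],d[0]])/np.linalg.norm(d[:2]); h=96/np.sqrt(2)/1000
for sg in(1,-1): print('centre?',m[:2]+sg*h*n)
e=f(376,264,zc+.053); print('bar end tool',R.T@(e-p)*1000)
for q in[(190,305),(557,290),(383,151)]: print('plate edge tool',(R.T@(f(*q,zc+.008)-p)*1000).round(1))
# lug tips/corners
for q in[(561,113),(609,178),(190,122),(138,180)]: print('lug',(R.T@(f(*q,zc+.008)-p)*1000).round(1))
E
```

```text
[array([0.42725273, 0.24797754, 0.1598    ]), array([0.46738762, 0.37781549, 0.1598    ])] 0.13589960042015084 edge ang 72.82282332400368
centre? [0.38246574 0.33294401]
centre? [0.51217461 0.29284902]
bar end tool [48.15235473 -0.77315776 -1.97062341]
plate edge tool [ 18.1 -75.6  43. ]
plate edge tool [24.5 71.4 43. ]
plate edge tool [77.3  1.9 43. ]
lug [90.7 64.6 43. ]
lug [68.3 85.4 43. ]
lug [ 87.7 -66.7  43.1]
lug [ 67.7 -88.7  43.1]
```

```bash
python3 - <<'E'
from h import *
go(.5128,.2947,.225,111.2)
E
```

```text
t 16.67 psi 110.7 shift [-11.9  36.9  45.6] turn -0.009 q6 -89.4
```

>>> drive_tool:
  commands:
    - [1,-6,18,10,-0.009]
    - [1,-12,37,20,-0.009]
    - [1,-12,37,30,-0.009]
    - [1,-12,37,40,-0.009]
    - [1,-12,37,45,-0.009]
    - [1,-12,37,45,-0.009]
    - [1,-12,37,45,-0.009]

```text
t: 17.25
eef_pos: [0.5129, 0.2951, 0.2255]
tcp_rot: [[-0.932, -0.362, -0.001], [-0.362, 0.932, -0.001], [0.001, -0.0, -1.0]]
force: [0.3, 0.7, -5.8]
gripper_width: 0.124
finger_force: 98.8
```

```bash
python3 - <<'E'
from h import *
s,p,R=st(); print(s['force'],s['torque'],s['gripper_width'],p)
go(.5128,.2947,.180,111.2)
C=snap('wrist','w5.png',scale=1.5)
E
```

```text
[ 0.33833248  0.70219801 -5.81585095] [ 0.02810426 -0.01525758  0.02646321] 0.12415457117365122 [0.51291554 0.29514733 0.22551158]
 t 17.25 psi 111.3 shift [ 0.2 -0.4 45.5] turn 0.001 q6 -86.3
```

View pics/w5.png

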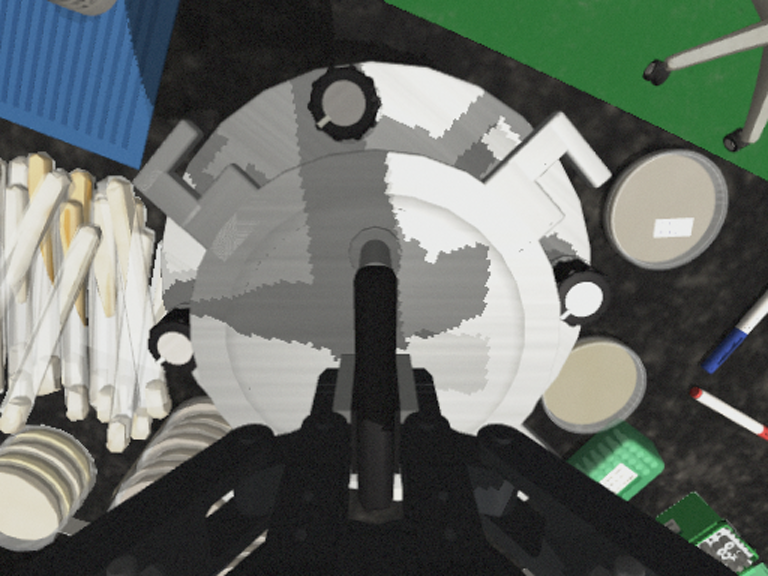

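Three knob tops are visible, at (344,103), (584,297) and (175,349). I'll fit the circle through them.

```bash
python3 - <<'E'
from h import *
from scipy.optimize import least_squares
C=cal('wrist'); s,p,R=st(); f=lambda u,v,z:p2w(C,(u/1.5,v/1.5),z)
K=[f(344,103,.1598),f(584,297,.1598),f(175,349,.1598)]
A=np.radians([225,135,315])
r=least_squares(lambda x:np.concatenate([k[:2]-x[:2]-.096*np.array([np.cos(a+x[2]),np.sin(a+x[2])]) for k,a in zip(K,A)]),[.512,.295,-.28])
print(r.x[:2],np.degrees(r.x[2]),r.fun*1000)
print('centre in tool',R.T@(np.append(r.x[:2],p[2])-p)*1000)
E
```

```text
[0.51379414 0.29492274] -15.996565214522235 [-0.2504127   0.28102659 -0.26510913  0.18486827  0.51552183 -0.46589486]
centre in tool [-3.07928599e-01 -7.03374228e-01  2.71597851e-04]
```

Centred within about 1 mm, so I'll descend.

>>> drive_tool:
  commands:
    - [1,0,0,8,0]
    - [1,0,0,16,0]
    - [1,0,0,24,0]
    - [1,0,0,30,0]
    - [1,0,0,35,0]
    - [1,0,0,38,0]
    - [1,0,0,40,0]
    - [1,0,0,40,0]

```text
t: 17.97
eef_pos: [0.5126, 0.2961, 0.185]
tcp_rot: [[-0.931, -0.364, -0.001], [-0.364, 0.931, -0.0], [0.001, -0.0, -1.0]]
force: [1.0, 0.1, -6.6]
gripper_width: 0.125
finger_force: 98.9
```

>>> drive_tool:
  commands:
    - [1,0,0,2,0]
    - [1,0,0,4,0]
    - [1,0,0,6,0]
    - [1,0,0,7,0]
    - [1,0,0,7,0]
    - [1,0,0,7,0]

```text
t: 18.47
eef_pos: [0.5129, 0.2961, 0.1786]
tcp_rot: [[-0.932, -0.364, -0.0], [-0.364, 0.932, -0.0], [0.0, -0.0, -1.0]]
force: [0.4, -0.0, -6.9]
gripper_width: 0.127
finger_force: 98.9
```

>>> drive_tool:
  commands:
    - [1,0,0,1,0]
    - [1,0,0,1.3,0]
    - [1,0,0,1.3,0]

```text
t: 18.72
eef_pos: [0.5131, 0.2962, 0.1781]
tcp_rot: [[-0.932, -0.364, 0.001], [-0.364, 0.932, 0.0], [-0.001, -0.0, -1.0]]
force: [-2.8, -2.3, -1.1]
gripper_width: 0.126
finger_force: 99.6
```

>>> drive_tool:
  commands:
    - [1,0,-0.5,0,0.08]
    - [1,0,-1,0,0.16]
    - [1,0,-1,0,0.24]
    - [1,0,-1,0,0.32]
    - [1,0,-1,0,0.4]
    - [1,0,-1,0,0.46]
    - [1,0,-1,0,0.46]

```text
t: 19.3
eef_pos: [0.5138, 0.2955, 0.1781]
tcp_rot: [[-0.996, 0.09, 0.002], [0.09, 0.996, 0.001], [-0.001, 0.001, -1.0]]
force: [-0.1, 0.1, -2.0]
gripper_width: 0.129
finger_force: 99.5
```

```bash
python3 - <<'E'
from h import *
s,p,R=st(); print(s['force'],s['torque'],s['gripper_width'],p); go(*p,74)
E
```

```text
[-0.14468371  0.11849872 -1.97254813] [ 0.09371715 -0.04496326 -0.1908742 ] 0.12937544229770923 [0.51377753 0.29553698 0.17805504]
 t 19.3 psi 84.8 shift [0. 0. 0.] turn 0.189 q6 -59.9
```

Turning smoothly. I'll finish until it stops, going slightly beyond.

>>> drive_tool:
  commands:
    - [1,0,0,0,0.05]
    - [1,0,0,0,0.1]
    - [1,0,0,0,0.15]
    - [1,0,0,0,0.18]
    - [1,0,0,0,0.2]
    - [1,0,0,0,0.2]

```text
t: 19.8
eef_pos: [0.5137, 0.2955, 0.1781]
tcp_rot: [[-0.959, 0.283, 0.001], [0.283, 0.959, 0.001], [-0.001, 0.001, -1.0]]
force: [-0.3, -0.7, 0.5]
gripper_width: 0.129
finger_force: 99.7
```

```bash
python3 - <<'E'
from h import *
s,p,R=st(); print(s['force'],s['torque'],s['gripper_width'],p); go(*p,74)
E
```

```text
[-0.31669191 -0.72422265  0.46561289] [ 0.05624918 -0.09497896  0.0966496 ] 0.12904277772840145 [0.51372131 0.29549767 0.17805992]
 t 19.8 psi 73.6 shift [0. 0. 0.] turn -0.008 q6 -48.6
```

>>> drive_tool:
  commands:
    - [1,0,0,0,0.03]
    - [1,0,0,0,0.05]
    - [1,0,0,0,0.06]
    - [1,0,0,0,0.06]

```text
t: 20.13
eef_pos: [0.5139, 0.295, 0.178]
tcp_rot: [[-0.941, 0.34, 0.002], [0.34, 0.941, -0.0], [-0.002, 0.0, -1.0]]
force: [2.7, -3.9, 2.4]
gripper_width: 0.127
finger_force: 102.7
```

```bash
python3 - <<'E'
from h import *
s,p,R=st(); print(s['force'],s['torque'],s['gripper_width'],p); go(*p,74)
E
```

```text
[ 2.72207276 -3.90472719  2.36001909] [-0.63859055 -0.39273513  1.42048715] 0.126663450603796 [0.5139482  0.29502834 0.17804881]
 t 20.13 psi 70.1 shift [0. 0. 0.] turn -0.067 q6 -45.2
```

The torque of 1.4 N m shows the slots are on the studs. I'll release, rise and look.

>>> drive_tool:
  commands:
    - [0.8,0,0,0,-0.02]
    - [0.5,0,0,0,-0.02]
    - [0.5,0,0,0,-0.02]
    - [0.5,0,0,-15,-0.02]
    - [0.5,0,0,-35,-0.02]
    - [0.5,0,0,-75,-0.02]
    - [0.5,0,0,-110,-0.02]
    - [0.5,0,0,-110,-0.02]

```text
t: 20.8
eef_pos: [0.5159, 0.2968, 0.2966]
tcp_rot: [[-0.947, 0.322, 0.011], [0.322, 0.947, 0.006], [-0.009, 0.009, -1.0]]
force: [1.4, 1.1, 2.2]
gripper_width: 0.502
finger_force: 0.0
```

>>> drive_tool:
  commands:
    - [0.5,55,0,0,0]
    - [0.5,55,0,0,0]
    - [0.5,55,0,0,0]
    - [0.5,55,0,0,0]

```text
t: 21.13
eef_pos: [0.4605, 0.3134, 0.2873]
tcp_rot: [[-0.947, 0.32, 0.0], [0.32, 0.947, 0.0], [-0.0, 0.0, -1.0]]
force: [-0.4, -0.6, 0.1]
gripper_width: 0.496
finger_force: 0.0
```

```bash
python3 - <<'E'
from h import *
s,p,R=st(); print(p); go(*p,74)
C=snap('wrist','w6.png',scale=1.5)
E
```

```text
[0.46050034 0.31344389 0.28728834]
 t 21.13 psi 71.3 shift [0. 0. 0.] turn -0.047 q6 -42.3
```

View pics/w6.png

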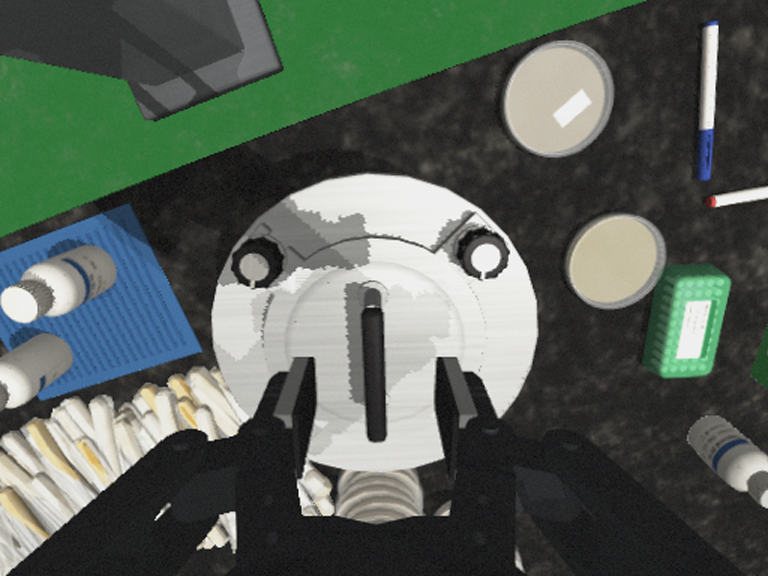

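The cover is in, with lugs under the knobs at (255,268) and (483,257). The bar runs from (372,308) to (376,440). I'll check the angle.

```bash
python3 - <<'E'
from h import *
C=cal('wrist'); f=lambda u,v,z:p2w(C,(u/1.5,v/1.5),z)
a=f(255,268,.1598);b=f(485,257,.1598);h1=f(372,310,.18);h2=f(376,438,.18)
ang=lambda d:np.degrees(np.arctan2(d[1],d[0]))
print(a,b,np.linalg.norm(b-a),ang(b-a)-90,ang(h2-h1),np.linalg.norm(h2-h1),(h1+h2)/2)
vc=np.array([.5138,.295]); V=np.radians(-16.1)
for i,t in enumerate([45,135,225,315]): print(i,(vc+.096*np.array([np.cos(np.radians(t)+V),np.sin(np.radians(t)+V)])).round(4))
E
```

```text
[0.43081531 0.24826826 0.1598    ] [0.46778991 0.37781686 0.1598    ] 0.13472179056763608 -15.929331819179168 -17.227015736077032 0.08574596599757077 [0.51129807 0.29481331 0.18      ]
0 [0.5978 0.3414]
1 [0.4674 0.379 ]
2 [0.4298 0.2486]
3 [0.5602 0.211 ]
```

The cover is seated. Now the knobs, order 0, 2, 1, 3, starting with knob 0.

```bash
python3 - <<'E'
from h import *
go(.5978,.3414,.195,131.2)
E
```

```text
t 21.18 psi 71.3 shift [-120.3   70.7   92.3] turn -1.046 q6 -42.4
```

>>> drive_tool:
  commands:
    - [0.4,-30,18,0,-0.125]
    - [0.4,-60,36,0,-0.25]
    - [0.4,-90,54,0,-0.375]
    - [0.4,-120,70.5,0,-0.5]
    - [0.4,-120,70.5,30,-0.625]
    - [0.4,-120,70.5,60,-0.75]
    - [0.4,-120,70.5,80,-0.875]
    - [0.4,-120,70.5,92,-1.0]
  grip_force: 60

```text
t: 21.85
eef_pos: [0.597, 0.3396, 0.1901]
tcp_rot: [[-0.779, -0.627, -0.005], [-0.627, 0.779, -0.003], [0.006, 0.001, -1.0]]
force: [-0.3, -0.8, 0.3]
gripper_width: 0.596
finger_force: 0.0
```

>>> drive_tool:
  commands:
    - [0.4,0,0,0,-0.046]
    - [0.4,0,0,0,-0.046]
    - [0.4,0,0,0,-0.046]

```text
t: 22.1
eef_pos: [0.5981, 0.3406, 0.195]
tcp_rot: [[-0.755, -0.656, -0.0], [-0.656, 0.755, -0.0], [0.0, -0.0, -1.0]]
force: [-0.0, -0.1, 0.7]
gripper_width: 0.601
finger_force: 0.0
```

```bash
python3 - <<'E'
from h import *
go(.5978,.3414,.162,131.2)
C=snap('wrist','w7.png',scale=1.5)
print(w2p(C,(.5978,.3414,.1598))*1.5)
E
```

```text
t 22.1 psi 131.0 shift [-0.3  0.8 33. ] turn -0.004 q6 -105.6
[379.64497387 356.32664149]
```

View pics/w7.png

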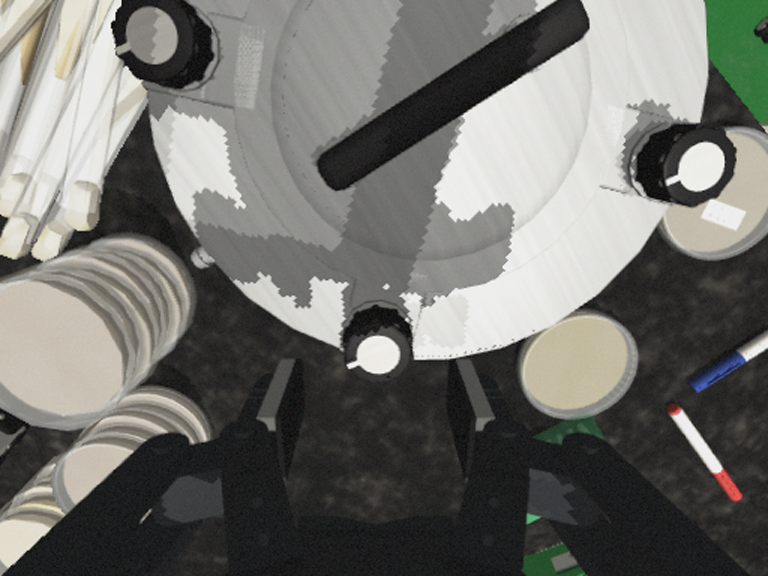

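Knob 0 sits at (379,355), exactly where predicted, with its mark pointing left. I'll grip and turn.

>>> drive_tool:
  commands:
    - [0.4,0,0.5,15,0]
    - [0.4,0,0.5,28,0]
    - [0.4,0,0.5,33,0]
    - [0.4,0,0.5,33,0]
    - [1,0,0.5,33,0]
    - [1,0,0.5,33,0]
    - [1,0,0.5,33,0]
    - [1,0,0.5,33,0]

```text
t: 22.82
eef_pos: [0.5975, 0.3415, 0.1633]
tcp_rot: [[-0.753, -0.658, 0.001], [-0.658, 0.753, 0.0], [-0.001, -0.001, -1.0]]
force: [-1.2, -1.1, 1.8]
gripper_width: 0.299
finger_force: 59.0
```

>>> drive_tool:
  commands:
    - [1,0,0,0,0]
    - [1,0,0,0,0.125]
    - [1,0,0,0,0.25]
    - [1,0,0,0.5,0.375]
    - [1,0,0,0.5,0.5]
    - [1,0,0,1,0.625]
    - [1,0,0,1,0.75]
    - [1,0,0,1.5,0.875]

```text
t: 23.48
eef_pos: [0.5976, 0.3412, 0.1618]
tcp_rot: [[-0.987, 0.162, 0.001], [0.162, 0.987, -0.0], [-0.001, 0.0, -1.0]]
force: [-1.3, -3.1, 5.4]
gripper_width: 0.296
finger_force: 59.2
```

>>> drive_tool:
  commands:
    - [1,0,0,0,0.125]
    - [1,0,0,0,0.125]
    - [1,0,0,0,0.125]

```text
t: 23.73
eef_pos: [0.5976, 0.3411, 0.1616]
tcp_rot: [[-0.962, 0.275, 0.001], [0.275, 0.962, -0.0], [-0.001, 0.0, -1.0]]
force: [0.2, -3.7, 4.1]
gripper_width: 0.301
finger_force: 59.2
```

```bash
python3 - <<'E'
from h import *
s,p,R=st(); print(s['torque'],s['gripper_width'],p); go(.5978,.3414,.162)
E
```

```text
[-0.58352784  0.06042387 -0.09432048] 0.30119103815525 [0.59761544 0.34114543 0.16162522]
 t 23.73 psi 74.1 shift [-0.1  0.3 -0.4] turn 0.0 q6 -48.6
```

>>> drive_tool:
  commands:
    - [0.7,0,0,0,0]
    - [0.4,0,0,0,0]
    - [0.4,0,0,0,0]
    - [0.4,0,0,-15,0]
    - [0.4,0,0,-33,0]
    - [0.4,0,0,-33,0]
    - [0.4,0,0,-33,0]

```text
t: 24.32
eef_pos: [0.5981, 0.3423, 0.1963]
tcp_rot: [[-0.961, 0.277, 0.003], [0.277, 0.961, 0.002], [-0.003, 0.003, -1.0]]
force: [0.8, 0.9, -0.6]
gripper_width: 0.6
finger_force: 0.0
```

```bash
python3 - <<'E'
from h import *
s,p,R=st(); go(.4298,.2486,.195,131.2)
C=snap('wrist','w8.png',crop=(150,150,350,300),scale=3)
E
```

```text
t 24.32 psi 73.9 shift [ 135.8 -136.6    0.5] turn -1.0 q6 -48.4
```

View pics/w8.png

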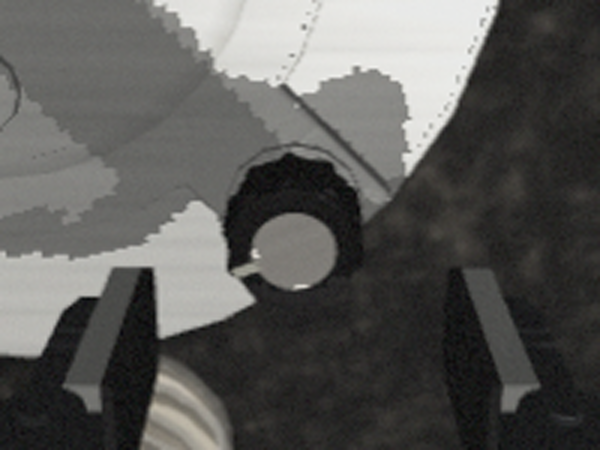

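The mark kept its direction relative to the tool, so the knob turned the full 1.0 rad. Next is knob 2.

>>> drive_tool:
  commands:
    - [0.4,10,-10,-25,-0.125]
    - [0.4,35,-35,-25,-0.25]
    - [0.4,60,-60,-25,-0.375]
    - [0.4,85,-85,-25,-0.5]
    - [0.4,110,-110,-25,-0.625]
    - [0.4,136,-136.5,-25,-0.75]
    - [0.4,136,-136.5,-12,-0.875]
    - [0.4,136,-136.5,0,-1.0]

```text
t: 25.03
eef_pos: [0.4269, 0.2475, 0.1937]
tcp_rot: [[-0.749, -0.663, 0.001], [-0.663, 0.749, 0.001], [-0.001, -0.0, -1.0]]
force: [0.0, -0.2, -0.2]
gripper_width: 0.6
finger_force: 0.0
```

>>> drive_tool:
  commands:
    - [0.4,0,0,0,0]
    - [0.4,0,0,20,0]
    - [0.4,0,0,33,0]
    - [0.4,0,0,33,0]
    - [1,0,0,33,0]
    - [1,0,0,33,0]
    - [1,0,0,33,0]
    - [1,0,0,33,0]

```text
t: 25.7
eef_pos: [0.4287, 0.2486, 0.1618]
tcp_rot: [[-0.753, -0.658, 0.0], [-0.658, 0.753, 0.001], [-0.001, 0.0, -1.0]]
force: [-4.0, 1.1, 2.9]
gripper_width: 0.304
finger_force: 59.0
```

>>> drive_tool:
  commands:
    - [1,0,0,0,0]
    - [1,0,0,0,0.125]
    - [1,0,0,0,0.25]
    - [1,0,0,0.5,0.375]
    - [1,0,0,0.5,0.5]
    - [1,0,0,1,0.625]
    - [1,0,0,1,0.75]
    - [1,0,0,1.5,0.875]

```text
t: 26.37
eef_pos: [0.4286, 0.2488, 0.1603]
tcp_rot: [[-0.987, 0.162, 0.001], [0.162, 0.987, 0.001], [-0.0, 0.001, -1.0]]
force: [-6.5, 3.2, 7.6]
gripper_width: 0.299
finger_force: 59.2
```

>>> drive_tool:
  commands:
    - [1,0,0,0,0.125]
    - [1,0,0,0,0.125]
    - [1,0,0,0,0.125]

```text
t: 26.62
eef_pos: [0.4286, 0.2489, 0.1602]
tcp_rot: [[-0.96, 0.279, 0.0], [0.279, 0.96, 0.001], [-0.0, 0.001, -1.0]]
force: [-4.8, 4.3, 5.4]
gripper_width: 0.301
finger_force: 59.0
```

```bash
python3 - <<'E'
from h import *
s,p,R=st(); print(s['torque'],s['gripper_width'],p); go(.4674,.379,.195,131.2)
E
```

```text
[ 0.47045797  0.86650558 -0.08000282] 0.300726777749947 [0.42855171 0.2488796  0.16018768]
 t 26.62 psi 73.8 shift [ -1.  135.8 -34.6] turn -1.002 q6 -49.6
```

>>> drive_tool:
  commands:
    - [0.7,0,0,0,0]
    - [0.4,0,0,0,0]
    - [0.4,0,0,0,0]
    - [0.4,0,0,-15,0]
    - [0.4,0,0,-35,0]
    - [0.4,0,0,-35,0]

```text
t: 27.12
eef_pos: [0.4307, 0.2487, 0.1983]
tcp_rot: [[-0.96, 0.278, 0.006], [0.278, 0.96, 0.002], [-0.005, 0.003, -1.0]]
force: [0.1, 0.3, 1.4]
gripper_width: 0.6
finger_force: 0.0
```

>>> drive_tool:
  commands:
    - [0.4,0,15,0,-0.125]
    - [0.4,0,40,0,-0.25]
    - [0.4,-1,65,0,-0.375]
    - [0.4,-1,90,0,-0.5]
    - [0.4,-1,115,0,-0.625]
    - [0.4,-1,136,0,-0.75]
    - [0.4,-1,136,0,-0.875]
    - [0.4,-1,136,0,-1.0]

```text
t: 27.78
eef_pos: [0.4676, 0.3795, 0.1935]
tcp_rot: [[-0.748, -0.664, 0.0], [-0.664, 0.748, -0.0], [0.0, -0.0, -1.0]]
force: [0.1, -0.5, 0.2]
gripper_width: 0.6
finger_force: 0.0
```

>>> drive_tool:
  commands:
    - [0.4,0,0,0,0]
    - [0.4,0,0,20,0]
    - [0.4,0,0,33,0]
    - [0.4,0,0,33,0]
    - [1,0,0,33,0]
    - [1,0,0,33,0]
    - [1,0,0,33,0]
    - [1,0,0,33,0]

```text
t: 28.45
eef_pos: [0.4668, 0.3789, 0.162]
tcp_rot: [[-0.753, -0.658, -0.001], [-0.658, 0.753, 0.001], [-0.0, 0.001, -1.0]]
force: [-5.4, 2.2, 1.7]
gripper_width: 0.3
finger_force: 59.1
```

>>> drive_tool:
  commands:
    - [1,0,0,0,0]
    - [1,0,0,0,0.125]
    - [1,0,0,0,0.25]
    - [1,0,0,0.5,0.375]
    - [1,0,0,0.5,0.5]
    - [1,0,0,1,0.625]
    - [1,0,0,1,0.75]
    - [1,0,0,1.5,0.875]

```text
t: 29.12
eef_pos: [0.4667, 0.3791, 0.1605]
tcp_rot: [[-0.987, 0.162, -0.001], [0.162, 0.987, 0.001], [0.001, 0.001, -1.0]]
force: [-6.7, 1.7, 3.4]
gripper_width: 0.298
finger_force: 59.3
```

>>> drive_tool:
  commands:
    - [1,0,0,0,0.125]
    - [1,0,0,0,0.125]
    - [1,0,0,0,0.125]

```text
t: 29.37
eef_pos: [0.4667, 0.3792, 0.1604]
tcp_rot: [[-0.96, 0.279, -0.001], [0.279, 0.96, 0.001], [0.001, 0.001, -1.0]]
force: [-5.3, 2.5, 0.3]
gripper_width: 0.3
finger_force: 59.2
```

```bash
python3 - <<'E'
from h import *
s,p,R=st(); print(s['torque'],s['gripper_width'],p); go(.5602,.211,.195,131.2)
E
```

```text
[ 0.35060655  0.90312766 -0.08426821] 0.30041997494638123 [0.46666726 0.37917112 0.16041604]
 t 29.37 psi 73.8 shift [-136.7 -135.4  -34.8] turn -1.002 q6 -39.6
```

>>> drive_tool:
  commands:
    - [0.7,0,0,0,0]
    - [0.4,0,0,0,0]
    - [0.4,0,0,0,0]
    - [0.4,0,0,-15,0]
    - [0.4,0,0,-35,0]
    - [0.4,0,0,-35,0]

```text
t: 29.87
eef_pos: [0.4697, 0.3796, 0.1999]
tcp_rot: [[-0.96, 0.279, 0.006], [0.279, 0.96, 0.004], [-0.005, 0.005, -1.0]]
force: [1.1, 0.6, 1.1]
gripper_width: 0.598
finger_force: 0.0
```

>>> drive_tool:
  commands:
    - [0.4,-10,-10,-25,-0.125]
    - [0.4,-35,-35,-25,-0.25]
    - [0.4,-60,-60,-25,-0.375]
    - [0.4,-85,-85,-25,-0.5]
    - [0.4,-110,-110,-25,-0.625]
    - [0.4,-136,-136,-25,-0.75]
    - [0.4,-136,-136,-12,-0.875]
    - [0.4,-136,-136,0,-1.0]

```text
t: 30.53
eef_pos: [0.5624, 0.2075, 0.1957]
tcp_rot: [[-0.756, -0.654, 0.004], [-0.654, 0.756, 0.0], [-0.003, -0.002, -1.0]]
force: [-0.0, 0.1, -0.8]
gripper_width: 0.601
finger_force: 0.0
```

>>> drive_tool:
  commands:
    - [0.4,0,0,0,0]
    - [0.4,0,0,20,0]
    - [0.4,0,0,33,0]
    - [0.4,0,0,33,0]
    - [1,0,0,33,0]
    - [1,0,0,33,0]
    - [1,0,0,33,0]
    - [1,0,0,33,0]

```text
t: 31.2
eef_pos: [0.5597, 0.211, 0.163]
tcp_rot: [[-0.757, -0.653, -0.0], [-0.653, 0.757, 0.001], [-0.0, 0.001, -1.0]]
force: [-5.2, 2.4, 1.3]
gripper_width: 0.299
finger_force: 58.9
```

>>> drive_tool:
  commands:
    - [1,0,0,0,0]
    - [1,0,0,0,0.125]
    - [1,0,0,0,0.25]
    - [1,0,0,0.5,0.375]
    - [1,0,0,0.5,0.5]
    - [1,0,0,1,0.625]
    - [1,0,0,1,0.75]
    - [1,0,0,1.5,0.875]

```text
t: 31.87
eef_pos: [0.5598, 0.2106, 0.1615]
tcp_rot: [[-0.986, 0.169, -0.0], [0.169, 0.986, 0.0], [0.0, 0.0, -1.0]]
force: [-5.6, -0.4, 3.7]
gripper_width: 0.3
finger_force: 59.3
```

>>> drive_tool:
  commands:
    - [1,0,0,0,0.125]
    - [1,0,0,0,0.125]
    - [1,0,0,0,0.125]

```text
t: 32.12
eef_pos: [0.5597, 0.2105, 0.1614]
tcp_rot: [[-0.959, 0.282, -0.0], [0.282, 0.959, 0.0], [0.001, 0.0, -1.0]]
force: [-4.3, 1.4, 3.3]
gripper_width: 0.3
finger_force: 59.4
```

>>> drive_tool:
  commands:
    - [0.7,0,0,0,0]
    - [0.4,0,0,0,0]
    - [0.4,0,0,0,0]
    - [0.4,0,0,-15,0]
    - [0.4,0,0,-35,0]
    - [0.4,0,0,-35,0]
    - [0.4,0,0,-35,0]
    - [0.4,0,0,-35,0]

```text
t: 32.78
eef_pos: [0.5604, 0.21, 0.1953]
tcp_rot: [[-0.959, 0.284, 0.001], [0.284, 0.959, 0.0], [-0.001, 0.0, -1.0]]
force: [-0.2, 0.3, -0.5]
gripper_width: 0.601
finger_force: 0.0
```

```bash
python3 - <<'E'
from h import *
go(.5602,.211,.195,74)
snap('wrist','w9.png',scale=1.5)
E
```

```text
t 32.78 psi 73.5 shift [0.4 0.9 0.3] turn -0.008 q6 -57.9
```

View pics/w9.png

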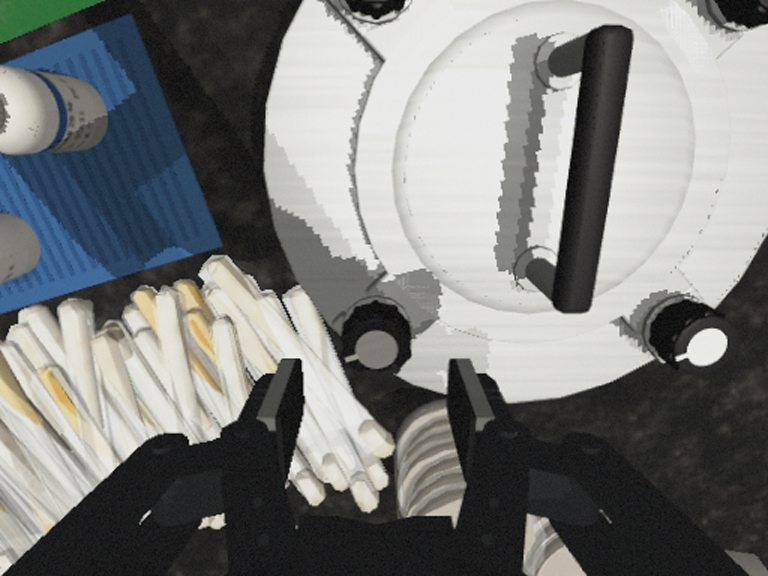

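Pass 1 is done: knobs 3 and 0 show their marks at the same direction. Starting pass 2.

>>> drive_tool:
  commands:
    - [0.4,0,15,0,-0.125]
    - [0.4,0,40,0,-0.25]
    - [0.4,0,65,0,-0.375]
    - [0.4,0,90,0,-0.5]
    - [0.4,0,115,0,-0.625]
    - [0.4,0,137,0,-0.75]
    - [0.4,0,137,0,-0.875]
    - [0.4,0,137,0,-1.0]

```text
t: 33.5
eef_pos: [0.5984, 0.3426, 0.1932]
tcp_rot: [[-0.752, -0.659, -0.002], [-0.659, 0.752, -0.001], [0.002, 0.001, -1.0]]
force: [-0.7, -0.5, -0.3]
gripper_width: 0.602
finger_force: 0.0
```

>>> drive_tool:
  commands:
    - [0.4,0,0,0,0]
    - [0.4,0,0,20,0]
    - [0.4,0,0,34.5,0]
    - [0.4,0,0,34.5,0]
    - [1,0,0,34.5,0]
    - [1,0,0,34.5,0]
    - [1,0,0,34.5,0]
    - [1,0,0,34.5,0]

```text
t: 34.17
eef_pos: [0.5983, 0.3418, 0.1612]
tcp_rot: [[-0.758, -0.653, -0.001], [-0.653, 0.758, 0.0], [0.001, 0.001, -1.0]]
force: [-4.9, 1.6, -2.3]
gripper_width: 0.3
finger_force: 59.2
```

>>> drive_tool:
  commands:
    - [1,0,0,0,0]
    - [1,0,0,0,0.125]
    - [1,0,0,0,0.25]
    - [1,0,0,0.5,0.375]
    - [1,0,0,0.5,0.5]
    - [1,0,0,1,0.625]
    - [1,0,0,1,0.75]
    - [1,0,0,1.5,0.875]

```text
t: 34.83
eef_pos: [0.5985, 0.341, 0.1601]
tcp_rot: [[-0.986, 0.169, -0.001], [0.169, 0.986, -0.001], [0.001, -0.001, -1.0]]
force: [-7.7, -3.4, 4.7]
gripper_width: 0.302
finger_force: 59.8
```

>>> drive_tool:
  commands:
    - [1,0,0,0,0.125]
    - [1,0,0,0,0.125]
    - [1,0,0,0,0.125]

```text
t: 35.08
eef_pos: [0.5985, 0.3408, 0.1601]
tcp_rot: [[-0.958, 0.286, -0.001], [0.286, 0.958, -0.001], [0.001, -0.002, -1.0]]
force: [-7.3, -2.9, 2.0]
gripper_width: 0.302
finger_force: 59.7
```

```bash
python3 - <<'E'
from h import *
s,p,R=st(); print(s['torque'],s['gripper_width'],p); go(.4298,.2486,.195,131.2)
E
```

```text
[-0.74270031  1.16014555 -0.03731172] 0.30187603929973406 [0.5984615  0.34078568 0.1601013 ]
 t 35.08 psi 73.4 shift [ 135.3 -136.6  -34.5] turn -1.009 q6 -48.0
```

>>> drive_tool:
  commands:
    - [0.7,0,0,0,0]
    - [0.4,0,0,0,0]
    - [0.4,0,0,0,0]
    - [0.4,0,0,-15,0]
    - [0.4,0,0,-36,0]
    - [0.4,0,0,-36,0]

```text
t: 35.58
eef_pos: [0.6016, 0.3425, 0.2023]
tcp_rot: [[-0.959, 0.285, 0.008], [0.285, 0.959, 0.004], [-0.006, 0.006, -1.0]]
force: [0.9, 1.2, 1.5]
gripper_width: 0.599
finger_force: 0.0
```

>>> drive_tool:
  commands:
    - [0.4,10,-10,-25,-0.125]
    - [0.4,35,-35,-25,-0.25]
    - [0.4,60,-60,-25,-0.375]
    - [0.4,85,-85,-25,-0.5]
    - [0.4,110,-110,-25,-0.625]
    - [0.4,136,-136,-25,-0.75]
    - [0.4,136,-136,-12,-0.875]
    - [0.4,136,-136,0,-1.0]

```text
t: 36.25
eef_pos: [0.4298, 0.2495, 0.1979]
tcp_rot: [[-0.753, -0.658, 0.005], [-0.658, 0.753, 0.002], [-0.005, -0.002, -1.0]]
force: [0.5, 0.2, -0.2]
gripper_width: 0.599
finger_force: 0.0
```

>>> drive_tool:
  commands:
    - [0.4,0,0,0,0]
    - [0.4,0,0,20,0]
    - [0.4,0,0,34.5,0]
    - [0.4,0,0,34.5,0]
    - [1,0,0,34.5,0]
    - [1,0,0,34.5,0]
    - [1,0,0,34.5,0]
    - [1,0,0,34.5,0]

```text
t: 36.92
eef_pos: [0.4307, 0.2504, 0.1626]
tcp_rot: [[-0.758, -0.653, 0.002], [-0.653, 0.758, 0.001], [-0.002, -0.0, -1.0]]
force: [-4.0, 0.3, 6.8]
gripper_width: 0.299
finger_force: 58.9
```

>>> drive_tool:
  commands:
    - [1,0,0,0,0]
    - [1,0,0,0,0.125]
    - [1,0,0,0,0.25]
    - [1,0,0,0.5,0.375]
    - [1,0,0,0.5,0.5]
    - [1,0,0,1,0.625]
    - [1,0,0,1,0.75]
    - [1,0,0,1.5,0.875]

```text
t: 37.58
eef_pos: [0.4312, 0.2487, 0.1618]
tcp_rot: [[-0.986, 0.169, 0.003], [0.169, 0.986, -0.002], [-0.003, -0.001, -1.0]]
force: [-7.3, -10.4, 19.3]
gripper_width: 0.298
finger_force: 60.1
```

>>> drive_tool:
  commands:
    - [1,0,0,0,0.125]
    - [1,0,0,0,0.125]
    - [1,0,0,0,0.125]

```text
t: 37.83
eef_pos: [0.4311, 0.2485, 0.1618]
tcp_rot: [[-0.958, 0.286, 0.002], [0.286, 0.958, -0.002], [-0.003, -0.001, -1.0]]
force: [-6.2, -9.9, 16.0]
gripper_width: 0.303
finger_force: 59.9
```

```bash
python3 - <<'E'
from h import *
s,p,R=st(); print(s['torque'],s['gripper_width'],p); go(.4674,.379,.195,131.2)
E
```

```text
[-1.87841086  1.10314543 -0.07389139] 0.3032610674780474 [0.43107137 0.24848616 0.16181929]
 t 37.83 psi 73.4 shift [  2.5 135.4 -33.4] turn -1.009 q6 -49.2
```

>>> drive_tool:
  commands:
    - [0.7,0,0,0,0]
    - [0.4,0,0,0,0]
    - [0.4,0,0,0,0]
    - [0.4,0,0,-15,0]
    - [0.4,0,0,-36,0]
    - [0.4,0,0,-36,0]

```text
t: 38.33
eef_pos: [0.4321, 0.2507, 0.1995]
tcp_rot: [[-0.959, 0.285, 0.006], [0.285, 0.959, 0.003], [-0.005, 0.004, -1.0]]
force: [-0.1, -0.4, 0.6]
gripper_width: 0.598
finger_force: 0.0
```

```bash
python3 - <<'E'
from h import *
go(.4674,.379,.195,131.2)
E
```

```text
t 38.33 psi 73.5 shift [  2.6 133.    5. ] turn -1.008 q6 -49.2
```

>>> drive_tool:
  commands:
    - [0.4,0,15,0,-0.125]
    - [0.4,0,40,0,-0.25]
    - [0.4,0,65,0,-0.375]
    - [0.4,1,90,0,-0.5]
    - [0.4,1.5,115,0,-0.625]
    - [0.4,1.5,134.5,0,-0.75]
    - [0.4,1.5,134.5,0,-0.875]
    - [0.4,1.5,134.5,0,-1.008]

```text
t: 39.0
eef_pos: [0.4669, 0.3804, 0.1946]
tcp_rot: [[-0.752, -0.659, -0.0], [-0.659, 0.752, 0.0], [-0.0, 0.0, -1.0]]
force: [0.4, -0.1, 0.4]
gripper_width: 0.597
finger_force: 0.0
```

>>> drive_tool:
  commands:
    - [0.4,0,0,0,0]
    - [0.4,0,0,20,0]
    - [0.4,0,0,34.5,0]
    - [0.4,0,0,34.5,0]
    - [1,0,0,34.5,0]
    - [1,0,0,34.5,0]
    - [1,0,0,34.5,0]
    - [1,0,0,34.5,0]

```text
t: 39.67
eef_pos: [0.4671, 0.3794, 0.162]
tcp_rot: [[-0.758, -0.652, 0.001], [-0.652, 0.758, 0.001], [-0.001, 0.0, -1.0]]
force: [-2.1, -0.5, 0.9]
gripper_width: 0.295
finger_force: 59.1
```

>>> drive_tool:
  commands:
    - [1,0,0,0,0]
    - [1,0,0,0,0.125]
    - [1,0,0,0,0.25]
    - [1,0,0,0.5,0.375]
    - [1,0,0,0.5,0.5]
    - [1,0,0,1,0.625]
    - [1,0,0,1,0.75]
    - [1,0,0,1.5,0.875]

```text
t: 40.33
eef_pos: [0.4672, 0.3793, 0.1609]
tcp_rot: [[-0.986, 0.169, 0.001], [0.169, 0.986, 0.001], [-0.001, 0.001, -1.0]]
force: [-6.0, -4.0, 9.4]
gripper_width: 0.298
finger_force: 59.9
```

>>> drive_tool:
  commands:
    - [1,0,0,0,0.125]
    - [1,0,0,0,0.125]
    - [1,0,0,0,0.125]

```text
t: 40.58
eef_pos: [0.4671, 0.3792, 0.1609]
tcp_rot: [[-0.958, 0.286, 0.001], [0.286, 0.958, 0.001], [-0.001, 0.001, -1.0]]
force: [-4.0, -2.4, 7.3]
gripper_width: 0.301
finger_force: 59.7
```

>>> drive_tool:
  commands:
    - [0.7,0,0,0,0]
    - [0.4,0,0,0,0]
    - [0.4,0,0,0,0]
    - [0.4,0,0,-15,0]
    - [0.4,0,0,-36,0]
    - [0.4,0,0,-36,0]
    - [0.4,0,0,-36,0]
    - [0.4,0,0,-36,0]

```text
t: 41.25
eef_pos: [0.467, 0.3791, 0.1951]
tcp_rot: [[-0.959, 0.285, 0.0], [0.285, 0.959, 0.0], [-0.0, 0.0, -1.0]]
force: [-0.2, -0.9, -0.3]
gripper_width: 0.602
finger_force: 0.0
```

```bash
python3 - <<'E'
from h import *
go(.5602,.211,.195,131.2)
E
```

```text
t 41.25 psi 73.5 shift [-1.372e+02 -1.346e+02  1.000e-01] turn -1.008 q6 -39.3
```

Next, knob 3 (pass 2).

>>> drive_tool:
  commands:
    - [0.4,-10,-10,-25,-0.125]
    - [0.4,-35,-35,-25,-0.25]
    - [0.4,-60,-60,-25,-0.375]
    - [0.4,-85,-85,-25,-0.5]
    - [0.4,-110,-110,-25,-0.625]
    - [0.4,-137,-134.5,-25,-0.75]
    - [0.4,-137,-134.5,-12,-0.875]
    - [0.4,-137,-134.5,0,-1.008]

```text
t: 41.92
eef_pos: [0.5611, 0.2087, 0.1944]
tcp_rot: [[-0.76, -0.65, 0.0], [-0.65, 0.76, -0.0], [-0.0, -0.0, -1.0]]
force: [-0.3, 0.4, 0.4]
gripper_width: 0.603
finger_force: 0.0
```

>>> drive_tool:
  commands:
    - [0.4,0,0,0,0]
    - [0.4,0,0,20,0]
    - [0.4,0,0,34.5,0]
    - [0.4,0,0,34.5,0]
    - [1,0,0,34.5,0]
    - [1,0,0,34.5,0]
    - [1,0,0,34.5,0]
    - [1,0,0,34.5,0]

```text
t: 42.58
eef_pos: [0.5601, 0.2116, 0.1619]
tcp_rot: [[-0.762, -0.648, 0.001], [-0.648, 0.762, 0.001], [-0.001, -0.0, -1.0]]
force: [-2.9, 1.7, 1.9]
gripper_width: 0.298
finger_force: 59.1
```

>>> drive_tool:
  commands:
    - [1,0,0,0,0]
    - [1,0,0,0,0.125]
    - [1,0,0,0,0.25]
    - [1,0,0,0.5,0.375]
    - [1,0,0,0.5,0.5]
    - [1,0,0,1,0.625]
    - [1,0,0,1,0.75]
    - [1,0,0,1.5,0.875]

```text
t: 43.25
eef_pos: [0.5604, 0.2107, 0.161]
tcp_rot: [[-0.985, 0.175, 0.001], [0.175, 0.985, -0.001], [-0.001, -0.0, -1.0]]
force: [-7.7, -4.2, 10.8]
gripper_width: 0.299
finger_force: 60.1
```

>>> drive_tool:
  commands:
    - [1,0,0,0,0.125]
    - [1,0,0,0,0.125]
    - [1,0,0,0,0.125]

```text
t: 43.5
eef_pos: [0.5603, 0.2106, 0.161]
tcp_rot: [[-0.956, 0.292, 0.001], [0.292, 0.956, -0.001], [-0.001, -0.0, -1.0]]
force: [-5.4, -3.7, 8.2]
gripper_width: 0.301
finger_force: 59.8
```

>>> drive_tool:
  commands:
    - [0.7,0,0,0,0]
    - [0.4,0,0,0,0]
    - [0.4,0,0,0,0]
    - [0.4,0,0,-15,0]
    - [0.4,0,0,-36,0]
    - [0.4,0,0,-36,0]
    - [0.4,0,0,-36,0]
    - [0.4,0,0,-36,0]

```text
t: 44.17
eef_pos: [0.5601, 0.2112, 0.1951]
tcp_rot: [[-0.957, 0.291, 0.0], [0.291, 0.957, 0.0], [-0.0, 0.0, -1.0]]
force: [-0.4, -0.2, -0.2]
gripper_width: 0.6
finger_force: 0.0
```

```bash
python3 - <<'E'
from h import *
go(.5978,.3414,.195,131.2)
im=camera('top'); a=cv2.imread('pics/t_raw.png'); 
d=np.abs(im.astype(int)-a).max(2); print((d[140:200,100:165]>40).sum())
E
```

```text
t 44.17 psi 73.1 shift [  1.8 135.6   0.2] turn -1.014 q6 -57.4
0
```

Pass 3, knob 0: turn until hard.

>>> drive_tool:
  commands:
    - [0.4,0,15,0,-0.125]
    - [0.4,0,40,0,-0.25]
    - [0.4,0,65,0,-0.375]
    - [0.4,1,90,0,-0.5]
    - [0.4,1.5,115,0,-0.625]
    - [0.4,1.5,135.5,0,-0.75]
    - [0.4,1.5,135.5,0,-0.875]
    - [0.4,1.5,135.5,0,-1.01]

```text
t: 44.88
eef_pos: [0.5972, 0.3424, 0.1932]
tcp_rot: [[-0.756, -0.654, -0.002], [-0.654, 0.756, -0.001], [0.002, 0.001, -1.0]]
force: [-0.3, -0.4, -0.3]
gripper_width: 0.601
finger_force: 0.0
```

>>> drive_tool:
  commands:
    - [0.4,0,0,0,0]
    - [0.4,0,0,20,0]
    - [0.4,0,0,35.5,0]
    - [0.4,0,0,35.5,0]
    - [1,0,0,35.5,0]
    - [1,0,0,35.5,0]
    - [1,0,0,35.5,0]
    - [1,0,0,35.5,0]

```text
t: 45.55
eef_pos: [0.5977, 0.3414, 0.1607]
tcp_rot: [[-0.762, -0.648, -0.0], [-0.648, 0.762, 0.0], [-0.0, 0.0, -1.0]]
force: [-4.5, -0.1, 0.7]
gripper_width: 0.299
finger_force: 59.5
```

>>> drive_tool:
  commands:
    - [1,0,0,0,0]
    - [1,0,0,0,0.12]
    - [1,0,0,0,0.24]
    - [1,0,0,0.5,0.36]
    - [1,0,0,0.5,0.46]
    - [1,0,0,0.5,0.5]
    - [1,0,0,0.5,0.5]

```text
t: 46.13
eef_pos: [0.5978, 0.3412, 0.1606]
tcp_rot: [[-0.98, -0.201, 0.0], [-0.201, 0.98, -0.0], [-0.0, -0.0, -1.0]]
force: [-5.8, -1.9, 4.0]
gripper_width: 0.299
finger_force: 59.9
```

```bash
python3 - <<'E'
from h import *
s,p,R=st(); print(s['torque'],p); go(*p)
E
```

```text
[-0.3550269   0.97708198 -0.04369859] [0.59781963 0.34123489 0.16056496]
 t 46.13 psi 101.6 shift [0. 0. 0.] turn 0.0 q6 -76.1
```

>>> drive_tool:
  commands:
    - [1,0,0,0,0.08]
    - [1,0,0,0,0.14]
    - [1,0,0,0,0.18]
    - [1,0,0,0,0.18]

```text
t: 46.47
eef_pos: [0.5978, 0.3412, 0.1605]
tcp_rot: [[-1.0, -0.023, 0.0], [-0.023, 1.0, -0.0], [-0.0, -0.0, -1.0]]
force: [-5.9, -2.0, 4.1]
gripper_width: 0.3
finger_force: 59.9
```

```bash
python3 - <<'E'
from h import *
s,p,R=st(); print(s['torque'],p); go(*p)
E
```

```text
[-0.47633002  0.97787183  0.78497026] [0.59780179 0.34115309 0.16053556]
 t 46.47 psi 91.3 shift [0. 0. 0.] turn 0.0 q6 -65.9
```

>>> drive_tool:
  commands:
    - [1,0,0,0,0.05]
    - [1,0,0,0,0.1]
    - [1,0,0,0,0.12]
    - [1,0,0,0,0.12]

```text
t: 46.8
eef_pos: [0.5991, 0.341, 0.1606]
tcp_rot: [[-0.996, 0.095, 0.003], [0.095, 0.996, 0.0], [-0.003, 0.0, -1.0]]
force: [2.7, -3.2, 2.6]
gripper_width: 0.303
finger_force: 60.7
```

```bash
python3 - <<'E'
from h import *
s,p,R=st(); print(s['torque'],p); go(*p)
E
```

```text
[-0.56870039 -0.50456626  0.95251021] [0.59911851 0.34098363 0.160618  ]
 t 46.8 psi 84.6 shift [0. 0. 0.] turn 0.0 q6 -59.1
```

Hard stop reached (about 0.9 N m, far above the 0.25 running torque). On to knob 2.

>>> drive_tool:
  commands:
    - [0.7,0,0,0,0]
    - [0.4,0,0,0,0]
    - [0.4,0,0,0,0]
    - [0.4,0,0,-15,0]
    - [0.4,0,0,-36,0]
    - [0.4,0,0,-36,0]
    - [0.4,0,0,-36,0]
    - [0.4,0,0,-36,0]

```text
t: 47.47
eef_pos: [0.5978, 0.3415, 0.1958]
tcp_rot: [[-0.996, 0.094, 0.0], [0.094, 0.996, 0.0], [-0.0, 0.001, -1.0]]
force: [-0.3, -0.0, -0.4]
gripper_width: 0.599
finger_force: 0.0
```

```bash
python3 - <<'E'
from h import *
go(.4303,.2492,.195,131.2)
E
```

```text
t 47.47 psi 84.6 shift [ 158.  -107.7    0.7] turn -0.814 q6 -59.1
```

>>> drive_tool:
  commands:
    - [0.4,10,-7,-25,-0.12]
    - [0.4,40,-27,-25,-0.24]
    - [0.4,70,-48,-25,-0.36]
    - [0.4,100,-68,-25,-0.48]
    - [0.4,130,-89,-25,-0.6]
    - [0.4,158,-107.5,-25,-0.7]
    - [0.4,158,-107.5,-12,-0.814]
    - [0.4,158,-107.5,1,-0.814]

```text
t: 48.13
eef_pos: [0.4293, 0.2487, 0.1943]
tcp_rot: [[-0.749, -0.663, 0.001], [-0.663, 0.749, 0.001], [-0.001, -0.0, -1.0]]
force: [0.0, -0.3, -0.5]
gripper_width: 0.598
finger_force: 0.0
```

>>> drive_tool:
  commands:
    - [0.4,0,0,0,0]
    - [0.4,0,0,20,0]
    - [0.4,0,0,35,0]
    - [0.4,0,0,35,0]
    - [1,0,0,35,0]
    - [1,0,0,35,0]
    - [1,0,0,35,0]
    - [1,0,0,35,0]

```text
t: 48.8
eef_pos: [0.4303, 0.2501, 0.1602]
tcp_rot: [[-0.753, -0.658, -0.001], [-0.658, 0.753, 0.001], [-0.0, 0.001, -1.0]]
force: [-3.0, 2.5, -1.1]
gripper_width: 0.302
finger_force: 59.0
```

>>> drive_tool:
  commands:
    - [1,0,0,0,0.12]
    - [1,0,0,0,0.24]
    - [1,0,0,0.5,0.36]
    - [1,0,0,0.5,0.46]
    - [1,0,0,0.5,0.55]
    - [1,0,0,0.5,0.64]
    - [1,0,0,0.5,0.7]
    - [1,0,0,0.5,0.7]

```text
t: 49.47
eef_pos: [0.4319, 0.249, 0.1602]
tcp_rot: [[-1.0, -0.015, 0.003], [-0.015, 1.0, -0.0], [-0.003, -0.0, -1.0]]
force: [4.1, -3.0, -2.5]
gripper_width: 0.298
finger_force: 60.8
```

```bash
python3 - <<'E'
from h import *
s,p,R=st(); print(s['torque'],p); go(*p)
E
```

```text
[-0.61889232 -0.81145582  0.42021667] [0.43193496 0.24903337 0.16016104]
 t 49.47 psi 90.9 shift [0. 0. 0.] turn 0.0 q6 -66.7
```

>>> drive_tool:
  commands:
    - [1,0,0,0,0.05]
    - [1,0,0,0,0.1]
    - [1,0,0,0,0.12]
    - [1,0,0,0,0.12]

```text
t: 49.8
eef_pos: [0.4332, 0.2486, 0.1603]
tcp_rot: [[-0.995, 0.101, 0.006], [0.101, 0.995, -0.001], [-0.006, -0.0, -1.0]]
force: [10.8, -4.5, -5.5]
gripper_width: 0.297
finger_force: 60.8
```

```bash
python3 - <<'E'
from h import *
s,p,R=st(); print(s['torque'],p); go(*p)
E
```

```text
[-0.8849081  -1.9631532   0.59222807] [0.43315044 0.24860924 0.16029197]
 t 49.8 psi 84.2 shift [0. 0. 0.] turn 0.0 q6 -60.1
```

>>> drive_tool:
  commands:
    - [0.7,0,0,0,0]
    - [0.4,0,0,0,0]
    - [0.4,0,0,0,0]
    - [0.4,0,0,-15,0]
    - [0.4,0,0,-36,0]
    - [0.4,0,0,-36,0]
    - [0.4,0,0,-36,0]
    - [0.4,0,0,-36,0]
  grip_force: 90

```text
t: 50.47
eef_pos: [0.4304, 0.2494, 0.1949]
tcp_rot: [[-0.995, 0.1, 0.0], [0.1, 0.995, 0.0], [-0.0, 0.0, -1.0]]
force: [-1.3, 0.3, -1.1]
gripper_width: 0.597
finger_force: 0.0
```

```bash
python3 - <<'E'
from h import *
go(.4674,.379,.195,131.2)
E
```

```text
t 50.47 psi 84.3 shift [-2.380e+01  1.327e+02 -1.000e-01] turn -0.819 q6 -60.1
```

>>> drive_tool:
  commands:
    - [0.4,-3,15,0,-0.12]
    - [0.4,-8,45,0,-0.24]
    - [0.4,-13,75,0,-0.36]
    - [0.4,-18,105,0,-0.48]
    - [0.4,-24,132.5,0,-0.6]
    - [0.4,-24,132.5,0,-0.7]
    - [0.4,-24,132.5,0,-0.819]
    - [0.4,-24,132.5,0,-0.819]

```text
t: 51.13
eef_pos: [0.4668, 0.3788, 0.193]
tcp_rot: [[-0.748, -0.663, -0.002], [-0.663, 0.748, -0.001], [0.003, 0.001, -1.0]]
force: [0.3, 0.3, 0.2]
gripper_width: 0.604
finger_force: 0.0
```

>>> drive_tool:
  commands:
    - [0.4,0,0,0,0]
    - [0.4,0,0,20,0]
    - [0.4,0,0,35,0]
    - [0.4,0,0,35,0]
    - [1,0,0,35,0]
    - [1,0,0,35,0]
    - [1,0,0,35,0]
    - [1,0,0,35,0]

```text
t: 51.8
eef_pos: [0.4672, 0.3792, 0.1612]
tcp_rot: [[-0.754, -0.657, -0.0], [-0.657, 0.754, 0.001], [-0.001, 0.001, -1.0]]
force: [-5.5, 1.7, -0.3]
gripper_width: 0.291
finger_force: 88.4
```

>>> drive_tool:
  commands:
    - [1,0,0,0,0.12]
    - [1,0,0,0,0.24]
    - [1,0,0,0.5,0.36]
    - [1,0,0,0.5,0.46]
    - [1,0,0,0.5,0.55]
    - [1,0,0,0.5,0.6]
    - [1,0,0,0.5,0.6]

```text
t: 52.38
eef_pos: [0.4671, 0.3791, 0.1611]
tcp_rot: [[-0.994, -0.114, -0.0], [-0.114, 0.994, 0.001], [0.0, 0.001, -1.0]]
force: [-7.0, 0.0, 2.9]
gripper_width: 0.284
finger_force: 88.8
```

```bash
python3 - <<'E'
from h import *
s,p,R=st(); print(s['torque'],p); go(*p)
E
```

```text
[-0.16055872  1.01894913 -0.03138297] [0.467128   0.37914844 0.16107003]
 t 52.38 psi 96.5 shift [0. 0. 0.] turn 0.0 q6 -62.4
```

>>> drive_tool:
  commands:
    - [1,0,0,0,0.06]
    - [1,0,0,0,0.1]
    - [1,0,0,0,0.1]

```text
t: 52.63
eef_pos: [0.4671, 0.3791, 0.1611]
tcp_rot: [[-1.0, -0.016, -0.0], [-0.016, 1.0, 0.001], [0.0, 0.001, -1.0]]
force: [-6.2, -0.6, 3.0]
gripper_width: 0.288
finger_force: 88.8
```

```bash
python3 - <<'E'
from h import *
s,p,R=st(); print(s['torque'],p,s['finger_force']); go(*p)
E
```

```text
[-0.16287459  1.02917787  0.48543864] [0.46709786 0.37912533 0.16105886] 88.81553292274475
 t 52.63 psi 90.9 shift [0. 0. 0.] turn 0.0 q6 -56.7
```

Torque is rising at the stop, so I'll press a little further, then check.

>>> drive_tool:
  commands:
    - [1,0,0,0,0.04]
    - [1,0,0,0,0.06]
    - [1,0,0,0,0.06]

```text
t: 52.88
eef_pos: [0.4671, 0.3791, 0.1611]
tcp_rot: [[-0.999, 0.042, 0.0], [0.042, 0.999, 0.001], [0.0, 0.001, -1.0]]
force: [-4.6, -0.1, 2.6]
gripper_width: 0.287
finger_force: 88.8
```

```bash
python3 - <<'E'
from h import *
s,p,R=st(); print(s['torque'],p,s['finger_force']); go(*p)
E
```

```text
[-0.31766005  0.98245851  1.45167069] [0.46712415 0.37914621 0.16106436] 88.80942821502686
 t 52.88 psi 87.6 shift [0. 0. 0.] turn 0.0 q6 -53.4
```

>>> drive_tool:
  commands:
    - [0.7,0,0,0,0]
    - [0.4,0,0,0,0]
    - [0.4,0,0,0,0]
    - [0.4,0,0,-15,0]
    - [0.4,0,0,-36,0]
    - [0.4,0,0,-36,0]
    - [0.4,0,0,-36,0]
    - [0.4,0,0,-36,0]

```text
t: 53.55
eef_pos: [0.4677, 0.3785, 0.1953]
tcp_rot: [[-0.999, 0.042, 0.0], [0.042, 0.999, 0.0], [-0.0, 0.0, -1.0]]
force: [-0.3, -0.5, -0.4]
gripper_width: 0.598
finger_force: 0.0
```

```bash
python3 - <<'E'
from h import *
go(.5602,.211,.195,131.2)
E
```

```text
t 53.55 psi 87.6 shift [ -99.5 -163.5    0.3] turn -0.761 q6 -53.5
```

Knob 1 is hard (1.45 N m). Knob 3:

>>> drive_tool:
  commands:
    - [0.4,-6,-10,-25,-0.12]
    - [0.4,-26,-43,-25,-0.24]
    - [0.4,-46,-76,-25,-0.36]
    - [0.4,-66,-108,-25,-0.48]
    - [0.4,-85,-140,-25,-0.6]
    - [0.4,-99.5,-163.5,-25,-0.7]
    - [0.4,-99.5,-163.5,-12,-0.76]
    - [0.4,-99.5,-163.5,0,-0.76]

```text
t: 54.22
eef_pos: [0.561, 0.2092, 0.1944]
tcp_rot: [[-0.753, -0.658, 0.0], [-0.658, 0.753, -0.0], [-0.0, -0.0, -1.0]]
force: [-0.6, 0.2, 0.5]
gripper_width: 0.598
finger_force: 0.0
```

>>> drive_tool:
  commands:
    - [0.4,0,0,0,0]
    - [0.4,0,0,20,0]
    - [0.4,0,0,35,0]
    - [0.4,0,0,35,0]
    - [1,0,0,35,0]
    - [1,0,0,35,0]
    - [1,0,0,35,0]
    - [1,0,0,35,0]

```text
t: 54.88
eef_pos: [0.5602, 0.2117, 0.1614]
tcp_rot: [[-0.753, -0.658, 0.0], [-0.658, 0.753, 0.001], [-0.001, 0.0, -1.0]]
force: [-3.8, 2.1, 2.3]
gripper_width: 0.285
finger_force: 88.5
```

>>> drive_tool:
  commands:
    - [1,0,0,0,0.12]
    - [1,0,0,0,0.24]
    - [1,0,0,0.5,0.36]
    - [1,0,0,0.5,0.46]
    - [1,0,0,0.5,0.55]
    - [1,0,0,0.5,0.6]
    - [1,0,0,0.5,0.6]

```text
t: 55.47
eef_pos: [0.5605, 0.2111, 0.1614]
tcp_rot: [[-0.993, -0.115, 0.001], [-0.115, 0.993, -0.0], [-0.001, -0.0, -1.0]]
force: [-5.8, -2.3, 5.7]
gripper_width: 0.289
finger_force: 89.2
```

```bash
python3 - <<'E'
from h import *
s,p,R=st(); print(s['torque'],p); go(*p)
E
```

```text
[-0.23142251  0.77574152  0.40938121] [0.56053348 0.21105601 0.16138832]
 t 55.47 psi 96.6 shift [0. 0. 0.] turn 0.0 q6 -80.9
```

>>> drive_tool:
  commands:
    - [1,0,0,0,0.06]
    - [1,0,0,0,0.1]
    - [1,0,0,0,0.1]

```text
t: 55.72
eef_pos: [0.5631, 0.2109, 0.1614]
tcp_rot: [[-1.0, -0.017, 0.008], [-0.017, 1.0, 0.0], [-0.008, -0.0, -1.0]]
force: [10.5, -1.0, -1.6]
gripper_width: 0.283
finger_force: 92.4
```

```bash
python3 - <<'E'
from h import *
s,p,R=st(); print(s['torque'],p,s['finger_force']); go(*p)
E
```

```text
[-0.31423663 -1.96020282 -0.05965092] [0.5631449  0.21088461 0.16139379] 92.37741351127625
 t 55.72 psi 91.0 shift [0. 0. 0.] turn 0.0 q6 -75.2
```

It slipped at the stop. I'll regrip knob 3 in place and confirm.

>>> drive_tool:
  commands:
    - [0.7,0,0,0,0]
    - [0.5,0,0,0,-0.1]
    - [0.5,0,0,0,-0.2]
    - [0.5,0,0,0,-0.2]
    - [1,0,0,0,-0.2]
    - [1,0,0,0,-0.2]
    - [1,0,0,0,-0.2]
    - [1,0,0,0,-0.2]

```text
t: 56.38
eef_pos: [0.5606, 0.2112, 0.1608]
tcp_rot: [[-0.977, -0.215, 0.001], [-0.215, 0.977, 0.0], [-0.001, 0.0, -1.0]]
force: [-1.3, -0.8, 4.8]
gripper_width: 0.285
finger_force: 88.2
```

>>> drive_tool:
  commands:
    - [1,0,0,0,0.04]
    - [1,0,0,0,0.08]
    - [1,0,0,0,0.08]

```text
t: 56.63
eef_pos: [0.5606, 0.2111, 0.1608]
tcp_rot: [[-0.991, -0.134, 0.001], [-0.134, 0.991, 0.0], [-0.001, -0.0, -1.0]]
force: [-1.4, -1.3, 5.8]
gripper_width: 0.288
finger_force: 88.3
```

```bash
python3 - <<'E'
from h import *
s,p,R=st(); print(s['torque'],p,s['finger_force']); go(*p)
E
```

```text
[-0.1897164   0.26587909  0.01793713] [0.56064262 0.21108826 0.16081206] 88.27001452445984
 t 56.63 psi 97.7 shift [0. 0. 0.] turn 0.0 q6 -81.9
```

>>> drive_tool:
  commands:
    - [1,0,0,0,0.04]
    - [1,0,0,0,0.05]
    - [1,0,0,0,0.05]

```text
t: 56.88
eef_pos: [0.5607, 0.211, 0.1608]
tcp_rot: [[-0.996, -0.086, 0.001], [-0.086, 0.996, -0.0], [-0.001, -0.0, -1.0]]
force: [-1.8, -2.1, 5.1]
gripper_width: 0.285
finger_force: 88.3
```

```bash
python3 - <<'E'
from h import *
s,p,R=st(); print(s['torque'],p,s['finger_force']); go(*p)
E
```

```text
[-0.28758247  0.25343383  0.74786967] [0.56069273 0.21102966 0.16082256] 88.26865553855896
 t 56.88 psi 95.0 shift [0. 0. 0.] turn 0.0 q6 -79.2
```

>>> drive_tool:
  commands:
    - [1,0,0,0,0.03]
    - [1,0,0,0,0.04]
    - [1,0,0,0,0.04]

```text
t: 57.13
eef_pos: [0.5607, 0.211, 0.1608]
tcp_rot: [[-0.999, -0.047, 0.002], [-0.047, 0.999, -0.001], [-0.001, -0.001, -1.0]]
force: [-1.5, -2.9, 5.6]
gripper_width: 0.289
finger_force: 88.3
```

```bash
python3 - <<'E'
from h import *
s,p,R=st(); print(s['torque'],p,s['finger_force']); go(*p)
E
```

```text
[-0.37123769  0.20916942  1.32861152] [0.56069638 0.21096917 0.16080204] 88.26133847236633
 t 57.13 psi 92.7 shift [0. 0. 0.] turn 0.0 q6 -77.0
```

>>> drive_tool:
  commands:
    - [0.7,0,0,0,0]
    - [0.4,0,0,0,0]
    - [0.4,0,0,0,0]
    - [0.4,0,0,-15,0]
    - [0.4,0,0,-36,0]
    - [0.4,0,0,-36,0]
    - [0.4,0,0,-36,0]
    - [0.4,0,0,-36,0]

```text
t: 57.8
eef_pos: [0.5599, 0.2111, 0.1952]
tcp_rot: [[-0.999, -0.048, -0.001], [-0.048, 0.999, -0.0], [0.001, 0.0, -1.0]]
force: [0.7, 0.2, -0.1]
gripper_width: 0.598
finger_force: 0.0
```

```bash
python3 - <<'E'
from h import *
go(.4303,.2492,.195,105); go(.5978,.3414,.195,105)
E
```

```text
t 57.8 psi 92.7 shift [127.6  44.3   0.3] turn -0.214 q6 -77.0
 t 57.8 psi 92.7 shift [-44.1 128.4   0.2] turn -0.214 q6 -77.0
```

Knob 3 is hard. I'll recheck knob 0, then knob 2, with the firmer grip.

>>> drive_tool:
  commands:
    - [0.4,-10,28,0,-0.1]
    - [0.4,-20,58,0,-0.2]
    - [0.4,-30,88,0,-0.21]
    - [0.4,-40,115,0,-0.21]
    - [0.4,-44,128.5,0,-0.21]
    - [0.4,-44,128.5,0,-0.21]
    - [0.4,-44,128.5,20,-0.21]
    - [0.4,-44,128.5,35.5,-0.21]

```text
t: 58.47
eef_pos: [0.5978, 0.3414, 0.1592]
tcp_rot: [[-0.967, -0.256, -0.0], [-0.256, 0.967, -0.0], [0.0, -0.0, -1.0]]
force: [-0.4, 0.1, -1.3]
gripper_width: 0.603
finger_force: 0.0
```

>>> drive_tool:
  commands:
    - [0.4,0,0,0,0]
    - [0.4,0,0,0,0]
    - [1,0,0,0,0]
    - [1,0,0,0,0]
    - [1,0,0,0,0]
    - [1,0,0,0,0]
    - [1,0,0,0,0]

```text
t: 59.05
eef_pos: [0.5986, 0.3415, 0.1622]
tcp_rot: [[-0.967, -0.255, 0.002], [-0.255, 0.967, 0.001], [-0.002, 0.0, -1.0]]
force: [-2.1, -2.1, 6.3]
gripper_width: 0.285
finger_force: 88.4
```

>>> drive_tool:
  commands:
    - [1,0,0,0,0.04]
    - [1,0,0,0,0.08]
    - [1,0,0,0,0.08]

```text
t: 59.3
eef_pos: [0.5986, 0.3415, 0.1622]
tcp_rot: [[-0.984, -0.176, 0.002], [-0.176, 0.984, 0.0], [-0.002, -0.0, -1.0]]
force: [-1.5, -2.6, 7.1]
gripper_width: 0.284
finger_force: 88.8
```

```bash
python3 - <<'E'
from h import *
s,p,R=st(); print(s['torque'],p,s['finger_force']); go(*p)
E
```

```text
[-0.56382101  0.31228459  1.10096287] [0.59864068 0.34146847 0.16219189] 88.7774133682251
 t 59.3 psi 100.1 shift [0. 0. 0.] turn 0.0 q6 -74.7
```

>>> drive_tool:
  commands:
    - [1,0,0,0,0.03]
    - [1,0,0,0,0.03]

```text
t: 59.47
eef_pos: [0.5987, 0.3414, 0.1622]
tcp_rot: [[-0.989, -0.148, 0.002], [-0.148, 0.989, -0.0], [-0.002, -0.0, -1.0]]
force: [-1.4, -4.0, 6.9]
gripper_width: 0.284
finger_force: 88.8
```

```bash
python3 - <<'E'
from h import *
s,p,R=st(); print(s['torque'],p,s['finger_force']); go(*p)
E
```

```text
[-0.6049831   0.30837073  1.54084091] [0.59865913 0.34143305 0.16221   ] 88.78565311431885
 t 59.47 psi 98.5 shift [0. 0. 0.] turn 0.0 q6 -73.0
```

Knob 0 is confirmed hard. Knob 2:

>>> drive_tool:
  commands:
    - [0.7,0,0,0,0]
    - [0.4,0,0,0,0]
    - [0.4,0,0,0,0]
    - [0.4,0,0,-25,0]
    - [0.4,0,0,-60,0]
    - [0.4,0,0,-60,0]
    - [0.4,0,0,-60,0]
    - [0.4,0,0,-60,0]

```text
t: 60.13
eef_pos: [0.598, 0.3417, 0.2206]
tcp_rot: [[-0.989, -0.148, 0.001], [-0.148, 0.989, 0.0], [-0.001, 0.0, -1.0]]
force: [-0.8, 0.6, -0.5]
gripper_width: 0.598
finger_force: 0.0
```

```bash
python3 - <<'E'
from h import *
go(.4303,.2492,.16,105)
E
```

```text
t 60.13 psi 98.5 shift [179.6 -66.7  60.5] turn -0.113 q6 -73.0
```

>>> drive_tool:
  commands:
    - [0.4,35,-13,0,-0.1]
    - [0.4,71,-26,0,-0.11]
    - [0.4,107,-40,0,-0.11]
    - [0.4,143,-53,0,-0.11]
    - [0.4,179.5,-66.5,0,-0.11]
    - [0.4,179.5,-66.5,0,-0.11]
    - [0.4,179.5,-66.5,0,-0.11]
    - [0.4,179.5,-66.5,30,-0.11]

```text
t: 60.8
eef_pos: [0.4335, 0.2508, 0.1957]
tcp_rot: [[-0.967, -0.255, 0.01], [-0.255, 0.967, 0.004], [-0.01, 0.002, -1.0]]
force: [1.4, 0.8, 1.1]
gripper_width: 0.6
finger_force: 0.0
```

>>> drive_tool:
  commands:
    - [0.4,0,0,20,0]
    - [0.4,0,0,30,0]
    - [0.4,0,0,30,0]
    - [1,0,0,30,0]
    - [1,0,0,30,0]
    - [1,0,0,30,0]
    - [1,0,0,30,0]
    - [1,0,0,30,0]

```text
t: 61.47
eef_pos: [0.4312, 0.2497, 0.1619]
tcp_rot: [[-0.967, -0.255, 0.002], [-0.255, 0.967, 0.001], [-0.003, 0.0, -1.0]]
force: [-0.9, 0.5, 5.9]
gripper_width: 0.285
finger_force: 88.5
```

>>> drive_tool:
  commands:
    - [1,0,0,0,0.04]
    - [1,0,0,0,0.08]
    - [1,0,0,0,0.08]

```text
t: 61.72
eef_pos: [0.4313, 0.2495, 0.1619]
tcp_rot: [[-0.984, -0.176, 0.003], [-0.176, 0.984, 0.0], [-0.003, -0.0, -1.0]]
force: [-0.0, -1.1, 6.1]
gripper_width: 0.288
finger_force: 88.7
```

```bash
python3 - <<'E'
from h import *
s,p,R=st(); print(s['torque'],p,s['finger_force']); go(*p)
E
```

```text
[-0.3317143  -0.01766433  1.01986248] [0.43131544 0.24946078 0.16191455] 88.72831106185913
 t 61.72 psi 100.1 shift [0. 0. 0.] turn 0.0 q6 -76.0
```

>>> drive_tool:
  commands:
    - [1,0,0,0,0.03]
    - [1,0,0,0,0.03]

```text
t: 61.88
eef_pos: [0.4313, 0.2494, 0.1619]
tcp_rot: [[-0.989, -0.148, 0.003], [-0.148, 0.989, 0.0], [-0.003, -0.0, -1.0]]
force: [1.7, -2.3, 5.5]
gripper_width: 0.286
finger_force: 88.7
```

```bash
python3 - <<'E'
from h import *
s,p,R=st(); print(s['torque'],p,s['finger_force']); go(*p)
E
```

```text
[-0.4325198  -0.0417285   1.59452998] [0.43131146 0.24940347 0.16188687] 88.72190594673157
 t 61.88 psi 98.5 shift [0. 0. 0.] turn 0.0 q6 -74.3
```

All four are hard. I'll release, rise clear, check that the scene is unchanged, and hand in.

>>> drive_tool:
  commands:
    - [0.7,0,0,0,0]
    - [0.3,0,0,0,0]
    - [0.3,0,0,0,0]
    - [0.3,0,0,-30,0]
    - [0.3,0,0,-70,0]
    - [0.3,0,0,-110,0]
    - [0.3,0,0,-130,0]
    - [0.3,0,0,-130,0]

```text
t: 62.55
eef_pos: [0.4324, 0.2504, 0.2971]
tcp_rot: [[-0.989, -0.148, 0.009], [-0.148, 0.989, 0.004], [-0.009, 0.003, -1.0]]
force: [0.0, -0.1, 1.0]
gripper_width: 0.7
finger_force: 0.0
```

```bash
python3 - <<'E'
from h import *
C=cal('scene'); im=camera('scene').astype(int)
for b in[(.475,-.046),(.41,.045)]: print([im[tuple(np.round(w2p(C,(*b,z))).astype(int)[::-1])].tolist() for z in(.02,.05,.08,.1,.11)])
a=cv2.imread('pics/scene0.png'); a=cv2.resize(a,(512,384),interpolation=cv2.INTER_AREA).astype(int)
for n,(x0,y0,x1,y1) in dict(plate=(175,155,200,172),pens=(165,128,200,155),plate_b=(205,130,235,145),tube=(295,280,345,315)).items():
    print(n,(np.abs(im-a).max(2)[y0:y1,x0:x1]>60).sum())
s,p,R=st(); print(p,s['gripper_width'],s['t'])
E
```

```text
[[133, 139, 142], [156, 166, 169], [122, 130, 135], [236, 242, 242], [225, 236, 238]]
[[130, 135, 140], [163, 173, 176], [108, 118, 120], [235, 242, 242], [129, 140, 142]]
plate 0
pens 0
plate_b 58
tube 20
[0.43153866 0.24997678 0.29382231] 0.6949544563445403 62.6
```

```bash
python3 -c "
from h import *
print(ctrl.finish_job())"
```

```text
the job is handed in; nothing more can be done
None
```

Handed in at about 63 s: both bottles (only two were in the vessel) stand upright on the blue mat, the cover is seated on its studs, and all four knobs are hard tight, each checked by wrist torque; the last scene comparison flagged small differences near the second plate and the tube that I put down to shadows and did not view.

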